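# Put the wash things away in the bifold-door ledge cupboard

### The arm

A 6-joint arm with a two-finger parallel gripper is mounted at the origin on the work surface. World frame = base frame: x ahead of the robot, y to its left, z up, the work surface at z = 0. Lengths are in m, angles in rad, forces in N, time in s.
With the tool pointing down it reaches from about 0.375 to 0.9 m from the base axis. Payload 3.1 kg.
Tool frame: the origin (TCP) lies midway between the tips of the shut fingers; the grasp point (between the pads) lies 19 mm behind it; x points along the fingers, y is the direction in which the jaws open and shut, and the axes are right-handed (so a half turn about x gives the same grasp; the last joint's range is limited). The gripper opens to 85 mm and grips with 20 to 120 N. Pads are 22 mm wide; open, the fingers measure 114 mm over their backs; the gripper's body (76 mm by 85 mm) begins 54 mm behind the grasp point. The pads swing forward as they close: fully open they stand 13 mm farther back than shut.
Start: joints at [1.05, 0.527, 1.433, -0, 1.181, -0.178], TCP at [0.209, 0.589, 0.231] pointing down, gripper open.
Joint ranges: [-3.08, 3.08], [-0.75, 2.2], [0.22, 2.44], [-1.43, 4.57], [0, 2.65], [-2.85, 2.85]. Speed limits (rad/s): [2.79, 2.79, 3.14, 3.14, 3.14, 3.14].

### API

Orientations are given as a unit quaternion [x, y, z, w].
In Python, from station import manip gives the robot as it stands.
- The arm moves only by the tool carry_out, never from a script. Its argument "commands" is a list that holds one entry, the list of rows, each a list of 7 numbers: the shift along the tool's x, y, z in units of 25 mm (1.0 is 25 mm), then the turn, a rotation vector about the tool's x, y, z in units of 5 degrees (1.0 is 5 degrees), then the finger opening in mm, from 0 to 85.4. A call has exactly 5 rows; each row is the pose to reach, as a shift and turn from the pose commanded when the call began, along the tool's axes at that moment; what a row does not reach only later rows make up. A row lasts 1/10 s, in which the tool goes at most 50 mm and 8.59 degrees, less where a joint would pass 70% of its speed; a pose out of reach is approached as far as the arm can. A call with a gripper value outside its range is refused whole. The fingers move at their own pace and stop on an object; "force" is the grip in N (left out, the last holds). Time passes only in rows, so rows that repeat a pose let the fingers close, or fill a call up. It gives the time, the measured TCP pose, the force and the opening at its end, in the units of the state.
- manip.sense(): the state, without advancing time (a new reading comes with each control period).
- manip.snapshot(name): name is "side" or "top" or "wrist"; returns a dict with "image" (384x512x3 uint8, red, green, blue), "fx", "fy", "cx", "cy" (pixels), "rvec" (rotation vector, rad) and "tvec" (3), from world to camera coordinates, as OpenCV has them. Camera axes: x right, y down, z forward; pixel columns grow to the right and rows downward; lengths in m; the calibration is good to about 2 mm. A picture is of the moment at which its call begins. There is no depth.
- manip.sign_off(): hands the job in, once; it reports no verdict.
The state is a dict: "t": time; "q": joint angles; "qd": joint speeds; "tau": joint torques, N m; "tcp_pos": TCP position; "tool_rot": TCP orientation; "force": force on the tool from outside, world axes, zero at the start; "ft_torque": the same for the moment, N m; "finger_gap": opening from 0.0 (shut) to 1.0 (fully open).
Only numpy, scipy, OpenCV 4.12 (cv2) and the standard library are available. Lean on these libraries where they do the work, as an engineer would, in place of code of your own. Each camera call takes 0.05 s, during which the arm holds its last target.

### The job

Pull the bifold door in the top of the ledge cupboard by its handle until it is folded fully open, and put each wash thing lying loose on the ledge (whichever are there of electric toothbrush, round hairbrush, razor, steel tongue cleaner and handled comb) flat into the compartment whose label shows its outline, same side up as it lies now. When all are in, push the door fully shut again; leave the other things on the ledge alone.

Things in the scene. Friction and masses are not known exactly. Their poses are not given: they have to be found in the camera images.
- cupboard: low white cupboard fixed on the ledge, 338 (x) x 396 (y) x 50 high to the rim; origin at ledge level; y runs along the door track, from hinge end to label end. A grey bifold door in its top (two panels, each 334 wide, 150 long, 10 thick) covers five open compartments running along y, side by side in x, spanning y = -57 to 147; between them and the hinge is a closed deck
- door_hinge (a point): fixed point on the first panel's hinge axis (along the cupboard's x), mid-width, 150 from the cupboard's origin towards -y, 53 above the ledge, at the panel's underside. The panel's other edge, 150 from this axis, is the fold line that carries the second panel; the second panel's free edge runs in the track
- door (a joint): angle (rad) of the first panel above level: 0 shut and flat, 1.45 fully folded (stop). The second panel slopes down by the same angle: the fold rises like a tent, and open both panels stand side by side at the hinge end. Stiff hinges: it stays where it is left, also half-way, so pull it all the way open and push it all the way down; about 5 N at the handle
- door_handle (a point): middle of the handle, a round steel bar 12 thick, 100 long, parallel to the cupboard's x, on two posts on the second panel, 15 from the fold line towards the free edge, 55 from the panel's underside (45 from its face). It turns with the panel: shut, it is on top, 108 above the ledge; open, it faces the labels, 194 above the ledge, 10 below the top of the fold
- toothbrush: loose electric toothbrush of white and grey plastic, 190 long, lying on the ledge; origin at mid-length on its underside, x along it towards the brush head, z up. Straight-sided body 22 wide, 20 high from x = -95 to +30, then a thin neck and head. About 0.09 kg
- hairbrush: loose small white round hairbrush, 150 long, lying bristles down; origin at mid-length on its underside, x along it towards the round head (44 across, 22 high, centred at x = +53), z up. Handle 18 wide, 20 high from x = -75 to +30. About 0.06 kg
- razor: loose T-shaped razor, grey handle and steel head, 139 long; origin at mid-length on its underside, x along it towards the head (a crossbar 42 wide, 13 long, 18 high), z up. Handle 14 wide, 18 high from x = -69 to +56. About 0.05 kg
- tongue_cleaner: loose steel tongue cleaner, 150 long; origin at mid-length on its underside, x along it towards an open triangular wire loop (44 wide), z up. Handle 14 wide, 18 high from x = -75 to +25. About 0.06 kg
- comb: loose black handled comb with a wide toothed head, 150 long; origin at mid-length on its underside, x along it towards the toothed head (66 long, 36 wide, 14 high), z up. Handle 14 wide, 18 high from x = -75 to +9. About 0.05 kg
- label_toothbrush: fixed label: white plate 50 x 70 x 3 on the cupboard's label deck with a dark raised outline of the toothbrush (a fat body with a thin neck and a small head), at the end of the compartment that belongs to that thing; origin under its middle, 50 above the ledge, y along the compartment away from it. Which compartment has which label changes from start to start
- slot_toothbrush (a point): middle of the floor of the toothbrush compartment, 145 from its label's origin along the label's -y and 34 lower, 16 above the ledge; x across, y along it, z up. Each compartment is 54 wide, 204 long, 34 below the rim; ribs only 8 high, 4 wide, divide them (58 between centres); outside the outer ones a step 8 high, 12 wide, then the full wall
- label_hairbrush: fixed label: white plate 50 x 70 x 3 on the cupboard's label deck with a dark raised outline of the hairbrush (a handle with a round disc), at the end of the compartment that belongs to that thing; origin under its middle, 50 above the ledge, y along the compartment away from it. Which compartment has which label changes from start to start
- slot_hairbrush (a point): middle of the floor of the hairbrush compartment, 145 from its label's origin along the label's -y and 34 lower, 16 above the ledge; x across, y along it, z up. Each compartment is 54 wide, 204 long, 34 below the rim; ribs only 8 high, 4 wide, divide them (58 between centres); outside the outer ones a step 8 high, 12 wide, then the full wall
- label_razor: fixed label: white plate 50 x 70 x 3 on the cupboard's label deck with a dark raised outline of the razor (a T), at the end of the compartment that belongs to that thing; origin under its middle, 50 above the ledge, y along the compartment away from it. Which compartment has which label changes from start to start
- slot_razor (a point): middle of the floor of the razor compartment, 145 from its label's origin along the label's -y and 34 lower, 16 above the ledge; x across, y along it, z up. Each compartment is 54 wide, 204 long, 34 below the rim; ribs only 8 high, 4 wide, divide them (58 between centres); outside the outer ones a step 8 high, 12 wide, then the full wall
- label_tongue_cleaner: fixed label: white plate 50 x 70 x 3 on the cupboard's label deck with a dark raised outline of the tongue cleaner (a handle with an open triangular loop), at the end of the compartment that belongs to that thing; origin under its middle, 50 above the ledge, y along the compartment away from it. Which compartment has which label changes from start to start
- slot_tongue_cleaner (a point): middle of the floor of the tongue cleaner compartment, 145 from its label's origin along the label's -y and 34 lower, 16 above the ledge; x across, y along it, z up. Each compartment is 54 wide, 204 long, 34 below the rim; ribs only 8 high, 4 wide, divide them (58 between centres); outside the outer ones a step 8 high, 12 wide, then the full wall
- label_comb: fixed label: white plate 50 x 70 x 3 on the cupboard's label deck with a dark raised outline of the comb (a handle with a toothed rectangle), at the end of the compartment that belongs to that thing; origin under its middle, 50 above the ledge, y along the compartment away from it. Which compartment has which label changes from start to start
- slot_comb (a point): middle of the floor of the comb compartment, 145 from its label's origin along the label's -y and 34 lower, 16 above the ledge; x across, y along it, z up. Each compartment is 54 wide, 204 long, 34 below the rim; ribs only 8 high, 4 wide, divide them (58 between centres); outside the outer ones a step 8 high, 12 wide, then the full wall
- mug: red plastic mug, 76 across, 90 high; a bystander, origin under its middle; leave it where it is
- glass_holder: glass 68 across, 100 high, holding two toothbrushes that belong there (180 high in all); a bystander, origin under its middle; leave it where it is
- soap_box: white closed soap box 85 x 46 x 30; a bystander, origin under its middle; leave it where it is
- cream_tin: round aluminium tin 46 across, 22 high; a bystander, origin under its middle; leave it where it is

How it is judged:
By the outcome, as a careful person would: the job done as asked, in the order asked, and still so for the second after the job is handed in, with the robot touching nothing.
Of toothbrush, hairbrush, razor, tongue_cleaner, comb only 3 to 5 are there at a start; the rules pass over those that are not, and their reading is None.
At some moment in a run one of toothbrush, hairbrush, razor, tongue_cleaner, comb may be knocked a few centimetres aside while the robot is not near it.
Once in a run the grip may slacken for a moment while it holds something.
It also fails if it takes over 210 s, if anything falls off the work surface, if the arm or the gripper's body presses on something with over 40 N, if the wrist force passes 120 N, or if a joint passes its speed limit or range.

## Working session

There is one attempt and no reset: what is moved stays moved. The work goes in short steps, Python scripts to look and compute and a tool call to move; the robot and the scene stay as the last step left them, time stands still between calls to the robot, and variables do not carry over. Pictures are saved under pics/ and viewed, and the job is handed in when it is done.

Besides the shell and the picture viewer there is one more tool, called after "Emit:" as name(argument=value, ...) on one line, values as JSON. carry_out: Moves the arm, as the interface text tells. Its arguments: {"type":"object","properties":{"commands":{"type":"array"},"force":{"type":"number"}},"required":["commands"]}

```bash
ls -la; mkdir -p pics; python3 - <<'E'
from station import manip
import cv2
s=manip.sense();print(s)
for n in ("top","side","wrist"):
    d=manip.snapshot(n);print(n,d['fx'],d['fy'],d['cx'],d['cy'],d['rvec'],d['tvec'])
    cv2.imwrite(f'pics/{n}0.png',d['image'][:,:,::-1])
E
```

```text
total 12
drwxr-xr-x  3 agent agent 4096 Dec  6 03:31 .
drwxr-xr-x 23 root  root  4096 Dec  6 03:31 ..
drwxr-xr-x  2 agent agent 4096 Dec  6 03:31 pics
{'t': 0.0, 'q': array([ 1.05050281e+00,  5.28452228e-01,  1.43393367e+00, -8.54679180e-06,
        1.18139980e+00, -1.78469743e-01]), 'qd': array([-9.35063293e-05,  2.03902233e-04,  5.79530391e-05,  2.68092277e-04,
       -9.33229024e-05, -6.85871379e-04]), 'tau': array([-2.23217874e-03, -4.42361140e+01, -1.78023487e+01, -4.25523904e-04,
        8.43916554e-03,  9.45591808e-06]), 'tcp_pos': array([0.2090901 , 0.58820973, 0.23033221]), 'tool_rot': array([ 0.11953476,  0.69706686, -0.12099371,  0.69654128]), 'force': array([-0.31945039,  0.14679709,  0.3175017 ]), 'ft_torque': array([ 0.00632439,  0.02743859, -0.03365998]), 'finger_gap': 1.0013524155984292}
top 496.35783836699034 496.35783836699034 257.0442635433194 191.53159249697856 [ 2.16680927 -2.21752669  0.05002014] [0.02146815 0.56107545 1.46152364]
side 464.80425220478696 464.80425220478696 247.133691775324 191.9807529050716 [ 0.23614732 -2.6218928   1.56402408] [0.5731171  0.1368271  1.11548854]
wrist 342.852879451439 342.852879451439 253.96605229178934 192.55770006878473 [-2.35806361 -1.66411872 -0.24822504] [-0.62454126 -0.03774272  0.37970075]
```

View pics/top0.png

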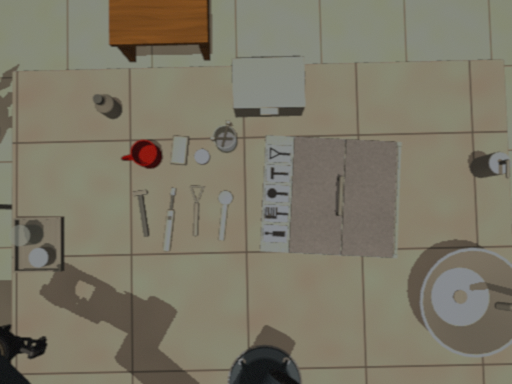

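View pics/side0.png

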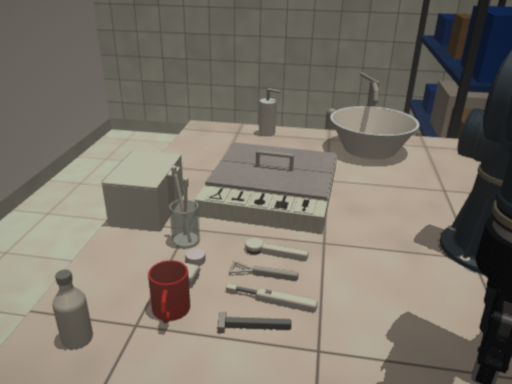

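View pics/wrist0.png

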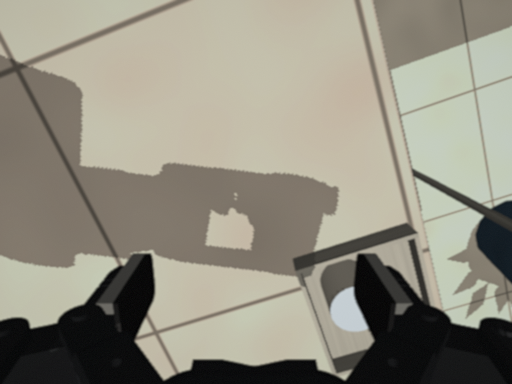

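```bash
cat > h.py <<'E'
import numpy as np, cv2, pickle
from station import manip
from scipy.spatial.transform import Rotation as R
def snap(n,name=None):
    d=manip.snapshot(n)
    if name: cv2.imwrite(f'pics/{name}.png',d['image'][:,:,::-1])
    return d
def cast(d,uv,z):
    uv=np.atleast_2d(uv).astype(float)
    Rm=cv2.Rodrigues(np.array(d['rvec']))[0]; t=np.array(d['tvec'])
    c=-Rm.T@t
    r=np.c_[(uv[:,0]-d['cx'])/d['fx'],(uv[:,1]-d['cy'])/d['fy'],np.ones(len(uv))]@Rm
    return c+r*((z-c[2])/r[:,2])[:,None]
def proj(d,P):
    P=np.atleast_2d(P).astype(float)
    Rm=cv2.Rodrigues(np.array(d['rvec']))[0]
    p=P@Rm.T+np.array(d['tvec'])
    return np.c_[d['fx']*p[:,0]/p[:,2]+d['cx'],d['fy']*p[:,1]/p[:,2]+d['cy']]
def crop(d,x0,y0,x1,y1,k,name):
    im=d['image'][y0:y1,x0:x1,::-1]
    cv2.imwrite(f'pics/{name}.png',cv2.resize(im,None,fx=k,fy=k,interpolation=cv2.INTER_CUBIC))
E
python3 - <<'E'
from h import *
d=snap('top');crop(d,250,125,410,265,5,'cup1');crop(d,110,120,250,260,4,'th1')
pickle.dump(d,open('top.pkl','wb'))
E
```

```text
(no output)
```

View pics/cup1.png

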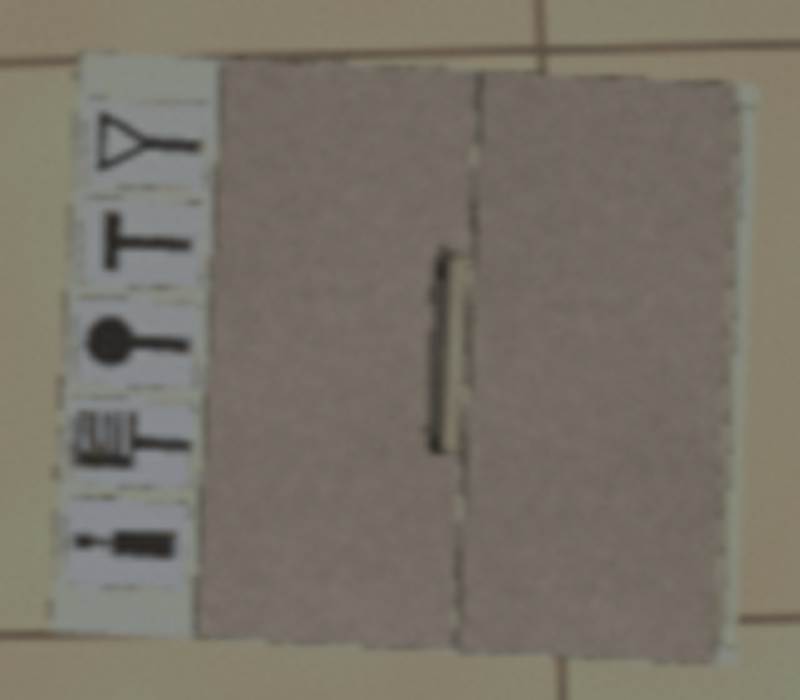

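View pics/th1.png

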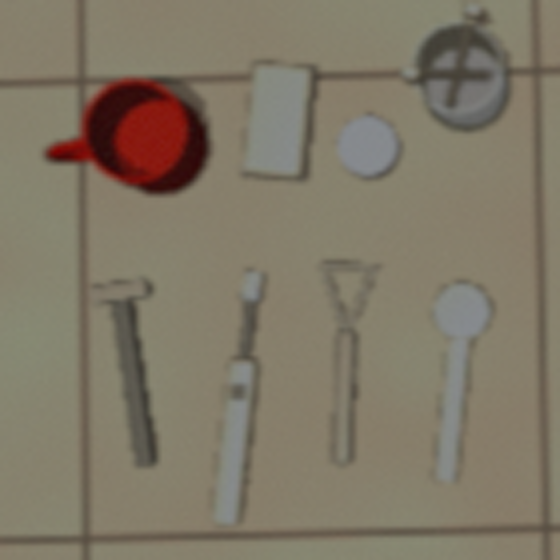

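```bash
cat > m1.py <<'E'
from h import *
d=pickle.load(open('top.pkl','rb'))
c=np.array([[80,55],[52,632],[757,88],[735,662]])/5+[250,125]
P=cast(d,c,.05);print('cam',cast(d,[[257,192]],1.4),'\ncorners',P.round(4))
print('len',np.linalg.norm(P[0]-P[2]),np.linalg.norm(P[0]-P[1]),np.linalg.norm(P[2]-P[3]))
ctr=P.mean(0)
yv=(P[0]+P[1]-P[2]-P[3])[:2]; xv=(P[0]-P[1]+P[2]-P[3])[:2]
ay=np.arctan2(yv[1],yv[0])-np.pi/2; ax=np.arctan2(xv[1],xv[0]); print('yaw',ay,ax)
L=np.array([[150,145],[145,242],[138,343],[132,444],[125,545]])/5+[250,125]
yaw=(ay+ax)/2
Rz=np.array([[np.cos(yaw),-np.sin(yaw)],[np.sin(yaw),np.cos(yaw)]])
print('ctr',ctr,yaw);print('labels local',((cast(d,L,.053)-ctr)[:,:2]@Rz).round(4))
h=np.array([[443,250],[435,452]])/5+[250,125]
print('handle local',((cast(d,h,.108)-ctr)[:,:2]@Rz).round(4), cast(d,h,.108).round(4))
th={'razor':[(123,287),(146,466),.018],'tooth':[(255,270),(228,524),.018],'tong':[(351,264),(342,463),.018],'hair':[(463,283),(445,482),.02]}
for k,(a,b,z) in th.items():
    q=cast(d,np.array([a,b])/4+[110,120],z-.004); v=(q[0]-q[1])
    print(k,'head',q[0][:2].round(4),'tail',q[1][:2].round(4),'len',np.linalg.norm(v).round(4),'ang',np.degrees(np.arctan2(v[1],v[0])).round(1),'mid',q.mean(0)[:2].round(4))
bs={'mug':(150,135,.045),'soap':(281,120,.03),'tin':(369,145,.022),'glass':(466,85,.03)}
for k,(a,b,z) in bs.items(): print(k,cast(d,np.array([a,b])/4+[110,120],z).round(3))
E
python3 m1.py
```

```text
cam [[4.89617757e-01 9.57871677e-04 1.40000000e+00]] 
corners [[ 0.7212 -0.0216  0.05  ]
 [ 0.3865  0.0026  0.05  ]
 [ 0.6924 -0.4152  0.05  ]
 [ 0.3605 -0.3899  0.05  ]]
len 0.39465249941167785 0.3356000837864299 0.3328802271318159
yaw -0.0696584845695789 -0.07395556506962854
ctr [ 0.54015805 -0.20602052  0.05      ] -0.07180702481960372
labels local [[ 0.1162  0.1538]
 [ 0.0595  0.1541]
 [ 0.0007  0.1554]
 [-0.0578  0.1561]
 [-0.1161  0.1574]]
handle local [[ 0.0581 -0.0102]
 [-0.0545 -0.0103]] [[ 0.5974 -0.2203  0.108 ]
 [ 0.4851 -0.2124  0.108 ]]
razor head [0.5689 0.3549] tail [0.4356 0.3393] len 0.1342 ang 6.7 mid [0.5022 0.3471]
tooth head [0.5793 0.2563] tail [0.3914 0.279 ] len 0.1892 ang -6.9 mid [0.4853 0.2677]
tong head [0.5821 0.1847] tail [0.4345 0.1939] len 0.1478 ang -3.5 mid [0.5083 0.1893]
hair head [0.5658 0.1014] tail [0.4188 0.1176] len 0.1479 ang -6.3 mid [0.4923 0.1095]
mug [[0.678 0.326 0.045]]
soap [[0.689 0.233 0.03 ]]
tin [[0.67  0.169 0.022]]
glass [[0.712 0.095 0.03 ]]
```

```bash
cat >> h.py <<'E'
def Rdown(psi):
    c,s=np.cos(psi),np.sin(psi)
    return np.array([[0,c,s],[0,s,-c],[-1,0,0]],float)
def tilt(psi,a): # rotate down-tool by a about world axis = tool z
    return Rdown(psi)@R.from_rotvec([0,0,a]).as_matrix()
def yawnow():
    M=R.from_quat(manip.sense()['tool_rot']).as_matrix();return np.arctan2(M[1,1],M[0,1])
def plan(tcps,psi=None,n=5,Rt=None):
    """tcps: list of TCP waypoints (world)"""
    s=manip.sense();M=R.from_quat(s['tool_rot']).as_matrix();p=s['tcp_pos']
    if Rt is None: Rt=Rdown(psi if psi is not None else yawnow())
    rv=R.from_matrix(M.T@Rt).as_rotvec()/np.radians(5)
    out=[]
    for w in tcps: out.append(np.r_[(M.T@(np.array(w)-p))/.025,rv].round(2).tolist())
    print('now',p.round(4),'yaw',round(np.degrees(yawnow()),1),'t',round(s['t'],2),'gap',round(s['finger_gap']*85.4,1),'F',s['force'].round(1))
    for o in out: print(o)
CY=-0.0718
cx=np.array([np.cos(CY),np.sin(CY),0]); cy=np.array([-np.sin(CY),np.cos(CY),0])
E
python3 - <<'E'
from h import *
M=R.from_quat(manip.sense()['tool_rot']).as_matrix();print(M.round(3),np.degrees(yawnow()))
H=np.array([.5413,-.2163,.108])
psi=np.pi/2+CY
plan([H+[0,0,.10-.019]],psi); plan([H+[0,0,.10-.019]],psi+np.pi)
E
```

```text
[[-0.001  0.335  0.942]
 [-0.001  0.942 -0.335]
 [-1.    -0.001 -0.   ]] 70.41581576528294
now [0.2092 0.5885 0.2307] yaw 70.4 t 0.2 gap 85.3 F [-0.2 -0.7  0.1]
[1.7, -25.87, 23.3, -3.09, -0.01, 0.01]
now [0.2092 0.5885 0.2307] yaw 70.4 t 0.2 gap 85.3 F [-0.2 -0.7  0.1]
[1.7, -25.87, 23.3, 32.91, 0.02, 0.01]
```

Emit:
carry_out(commands=[[[0,-2,1.6,1.7,0,0,60],[0,-4,3.4,3.4,0,0,60],[0,-6,5.2,5.1,0,0,60],[0,-8,7.1,6.8,0,0,60],[0,-9.5,8.6,8.5,0,0,60]]], force=40)

```text
t: 0.7
tcp_pos: [0.3037, 0.3555, 0.2313]
tool_rot: [0.366, 0.605, -0.366, 0.605]
force: [1.2, -0.1, 0.5]
finger_gap: 0.703
```

```bash
python3 - <<'E'
from h import *
H=np.array([.5413,-.2163,.108])
plan([H+[0,0,.10-.019]],np.pi/2+CY+np.pi)
E
```

```text
now [0.3037 0.3555 0.2313] yaw 27.6 t 0.7 gap 60.0 F [ 1.2 -0.1  0.5]
[1.7, -2.18, 24.67, 24.35, -0.0, -0.0]
```

Emit:
carry_out(commands=[[[0,-0.2,1.9,1.7,0,0,60],[0,-0.4,3.8,3.4,0,0,60],[0,-0.6,5.7,5.1,0,0,60],[0,-0.8,7.6,6.8,0,0,60],[0,-0.9,9.5,8.5,0,0,60]]])

```text
t: 1.2
tcp_pos: [0.3949, 0.1351, 0.2315]
tool_rot: [0.561, 0.431, -0.561, 0.431]
force: [1.2, -0.0, 0.3]
finger_gap: 0.703
```

```bash
python3 - <<'E'
from h import *
H=np.array([.5413,-.2163,.108])
plan([H+[0,0,.10-.019]],np.pi/2+CY+np.pi)
E
```

```text
now [0.3949 0.1351 0.2315] yaw -14.9 t 1.2 gap 60.0 F [ 1.2 -0.   0.3]
[1.7, 9.28, 12.07, 15.84, -0.0, 0.0]
```

Emit:
carry_out(commands=[[[0,1,1.3,1.7,0,0,60],[0,2,2.6,3.4,0,0,60],[0,3,3.9,5.1,0,0,60],[0,4,5.2,6.8,0,0,60],[0,5,6.5,8.5,0,0,60]]])

```text
t: 1.7
tcp_pos: [0.4752, -0.0535, 0.2313]
tool_rot: [0.679, 0.198, -0.679, 0.198]
force: [-0.0, 0.5, 0.3]
finger_gap: 0.706
```

```bash
python3 - <<'E'
from h import *
H=np.array([.5413,-.2163,.108])
plan([H+[0,0,.10-.019]],np.pi/2+CY+np.pi)
E
```

```text
now [ 0.4752 -0.0535  0.2313] yaw -57.5 t 1.7 gap 60.3 F [-0.   0.5  0.3]
[1.69, 6.91, 1.27, 7.33, -0.0, 0.0]
```

Emit:
carry_out(commands=[[[0.2,1.5,0.3,1.6,0,0,60],[0.5,3,0.6,3.2,0,0,60],[0.9,4.5,0.9,4.8,0,0,60],[1.3,6,1.1,6.4,0,0,60],[1.69,6.91,1.27,7.33,0,0,60]]])

```text
t: 2.2
tcp_pos: [0.5434, -0.2172, 0.1886]
tool_rot: [0.707, -0.026, -0.706, -0.025]
force: [0.2, -0.1, 0.3]
finger_gap: 0.701
```

```bash
python3 - <<'E'
from h import *
d=snap('wrist','w1'); pickle.dump(d,open('w1.pkl','wb'))
H=np.array([.5413,-.2163,.108])
print(proj(d,[H+.05*cx,H-.05*cx]))
plan([H+[0,0,.10-.019]],np.pi/2+CY+np.pi)
E
```

```text
[[253.82653382 131.40267714]
 [253.77949551 269.2143885 ]]
now [ 0.5441 -0.2198  0.1871] yaw -94.2 t 2.25 gap 59.6 F [ 0.6 -1.9 -1. ]
[-0.08, -0.13, 0.12, -0.03, -0.02, -0.03]
```

View pics/w1.png

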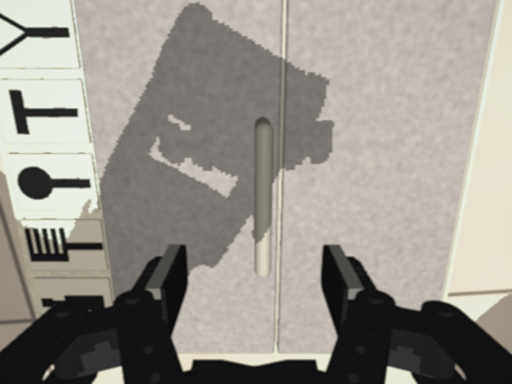

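```bash
python3 - <<'E'
from h import *
d=snap('wrist','w2'); pickle.dump(d,open('w2.pkl','wb'))
g=cv2.cvtColor(d['image'],cv2.COLOR_RGB2GRAY)
for r in (140,180,220,260): print(r,g[r,235:300:2].tolist())
print(manip.sense()['tcp_pos'])
E
```

```text
140 [120, 122, 125, 129, 130, 128, 125, 118, 98, 112, 123, 129, 137, 137, 129, 121, 105, 109, 125, 121, 110, 133, 113, 103, 117, 118, 117, 115, 117, 118, 117, 118, 121]
180 [194, 159, 139, 125, 124, 121, 120, 118, 100, 112, 122, 129, 135, 134, 127, 118, 101, 110, 122, 132, 188, 218, 153, 189, 200, 197, 195, 199, 202, 199, 194, 192, 192]
220 [115, 118, 121, 123, 122, 132, 168, 158, 100, 112, 122, 128, 132, 132, 126, 115, 123, 189, 193, 168, 213, 175, 161, 191, 193, 198, 198, 195, 192, 192, 192, 191, 189]
260 [193, 192, 185, 182, 184, 187, 191, 189, 144, 166, 192, 206, 216, 212, 197, 170, 148, 185, 184, 174, 205, 166, 178, 189, 189, 189, 188, 186, 186, 185, 188, 189, 187]
[ 0.54278329 -0.21717342  0.18752707]
```

View pics/w2.png

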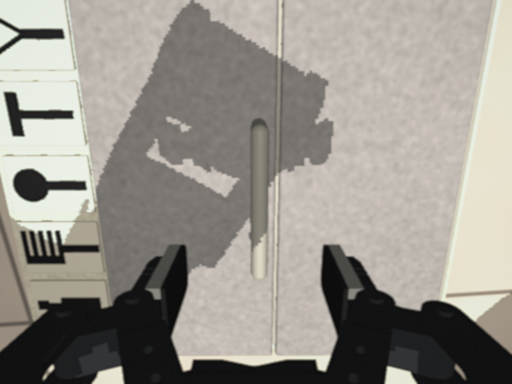

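```bash
python3 - <<'E'
from h import *
d=pickle.load(open('w2.pkl','rb'))
def L(p): return np.array([np.dot(p-C,cx),np.dot(p-C,cy)])
C=np.array([.54016,-.20602,.05])
print('handle',[(p.round(4),L(p).round(4)) for p in cast(d,[[259,125],[259,198],[259,272]],.112)])
print('fold',[(p.round(4),L(p).round(4)) for p in cast(d,[[278,100],[275,300]],.06)])
print('hingeedge',[(p.round(4),L(p).round(4)) for p in cast(d,[[476,100],[446,290]],.063)])
print('labelplate edge',[(p.round(4),L(p).round(4)) for p in cast(d,[[73,70],[85,148],[95,210],[103,250]],.053)])
print('plate left/right hair',[(p.round(4),L(p).round(4)) for p in cast(d,[[3,185],[91,183]],.053)])
E
```

```text
handle [(array([ 0.5963, -0.2264,  0.112 ]), array([ 0.0574, -0.0163])), (array([ 0.5483, -0.223 ,  0.112 ]), array([ 0.0094, -0.0164])), (array([ 0.4928, -0.2191,  0.112 ]), array([-0.0463, -0.0165]))]
fold [(array([ 0.6084, -0.2426,  0.06  ]), array([ 0.0707, -0.0315])), (array([ 0.4328, -0.2304,  0.06  ]), array([-0.1054, -0.032 ]))]
hingeedge [(array([ 0.5975, -0.3909,  0.063 ]), array([ 0.0704, -0.1803])), (array([ 0.4336, -0.3833,  0.063 ]), array([-0.0936, -0.1844]))]
labelplate edge [(array([ 0.6416, -0.0889,  0.053 ]), array([0.0928, 0.1241])), (array([ 0.5822, -0.0849,  0.053 ]), array([0.0332, 0.1238])), (array([ 0.5288, -0.0818,  0.053 ]), array([-0.0202,  0.1231])), (array([ 0.491 , -0.0809,  0.053 ]), array([-0.0581,  0.1213]))]
plate left/right hair [(array([ 0.5565, -0.0098,  0.053 ]), array([0.0023, 0.1969])), (array([ 0.5527, -0.0835,  0.053 ]), array([0.0038, 0.1231]))]
```

```bash
python3 - <<'E'
from h import *
H=np.array([.541,-.2205,.108])
plan([H+[0,0,-.017]],np.pi/2+CY+np.pi)
E
```

```text
now [ 0.5428 -0.2172  0.1875] yaw -93.9 t 2.3 gap 60.0 F [-0.3 -0.4 -0.8]
[3.86, 0.14, 0.06, 0.03, 0.0, -0.0]
```

Emit:
carry_out(commands=[[[0.9,0.14,0.06,0,0,0,50],[1.8,0.14,0.06,0,0,0,50],[2.7,0.14,0.06,0,0,0,50],[3.4,0.14,0.06,0,0,0,50],[3.86,0.14,0.06,0,0,0,50]]])

```text
t: 2.8
tcp_pos: [0.5393, -0.2159, 0.0915]
tool_rot: [-0.706, 0.022, 0.708, 0.023]
force: [0.4, 0.8, -1.1]
finger_gap: 0.586
```

Emit:
carry_out(commands=[[[0,0,0,0,0,0,30],[0,0,0,0,0,0,8],[0,0,0,0,0,0,8],[0,0,0,0,0,0,8],[0,0,0,0,0,0,8]]], force=40)

```text
t: 3.3
tcp_pos: [0.5402, -0.2226, 0.0944]
tool_rot: [0.707, -0.025, -0.706, -0.019]
force: [-6.8, -12.6, -0.6]
finger_gap: 0.126
```

```bash
cat >> h.py <<'E'
C0=np.array([.54016,-.20602,.05])
def hp(th):  # handle in cupboard origin (y,z)
    y=-.150+.150*np.cos(th)+.015*np.cos(th)+.055*np.sin(th)
    z=.053+.150*np.sin(th)-.015*np.sin(th)+.055*np.cos(th)
    return y,z
def path(ths,th0=0):
    """moves relative to current tcp along handle path"""
    p=manip.sense()['tcp_pos']; y0,z0=hp(th0)
    return [p+(hp(t)[0]-y0)*cy+np.array([0,0,hp(t)[1]-z0]) for t in ths]
E
python3 - <<'E'
from h import *
plan(path([.06,.12,.18,.24,.3]),np.pi/2+CY+np.pi)
E
```

```text
now [ 0.5402 -0.2226  0.0944] yaw -93.6 t 3.3 gap 10.8 F [ -6.8 -12.6  -0.6]
[-0.32, -0.12, -0.0, 0.1, -0.02, -0.1]
[-0.63, -0.21, -0.0, 0.1, -0.02, -0.1]
[-0.93, -0.28, -0.0, 0.1, -0.02, -0.1]
[-1.22, -0.32, -0.0, 0.1, -0.02, -0.1]
[-1.5, -0.34, -0.01, 0.1, -0.02, -0.1]
```

Emit:
carry_out(commands=[[[-0.32,-0.04,0,0,0,0,8],[-0.63,-0.13,0,0,0,0,8],[-0.93,-0.2,0,0,0,0,8],[-1.22,-0.24,0,0,0,0,8],[-1.5,-0.26,0,0,0,0,8]]])

```text
t: 3.8
tcp_pos: [0.5407, -0.2144, 0.1309]
tool_rot: [0.707, -0.025, -0.706, -0.02]
force: [-1.1, -9.0, -9.3]
finger_gap: 0.119
```

```bash
python3 - <<'E'
from h import *
plan(path([.38,.46,.54,.62,.7],.3),np.pi/2+CY+np.pi)
E
```

```text
now [ 0.5407 -0.2144  0.1309] yaw -93.7 t 3.8 gap 10.2 F [-1.1 -9.  -9.3]
[-0.35, 0.01, -0.0, 0.09, -0.01, -0.07]
[-0.67, 0.07, -0.0, 0.09, -0.01, -0.07]
[-0.96, 0.17, 0.0, 0.09, -0.01, -0.07]
[-1.23, 0.31, 0.0, 0.09, -0.01, -0.07]
[-1.46, 0.5, 0.0, 0.09, -0.01, -0.07]
```

Emit:
carry_out(commands=[[[-0.35,0.04,0,0,0,0,8],[-0.67,0.1,0,0,0,0,8],[-0.96,0.2,0,0,0,0,8],[-1.23,0.35,0,0,0,0,8],[-1.46,0.54,0,0,0,0,8]]])

```text
t: 4.3
tcp_pos: [0.5399, -0.223, 0.1665]
tool_rot: [-0.707, 0.022, 0.707, 0.024]
force: [3.8, 3.2, -11.0]
finger_gap: 0.123
```

```bash
python3 - <<'E'
from h import *
plan(path([.78,.86,.94,1.02,1.1],.7),np.pi/2+CY+np.pi)
E
```

```text
now [ 0.5399 -0.223   0.1665] yaw -93.8 t 4.3 gap 10.5 F [  3.8   3.2 -11. ]
[-0.2, 0.23, 0.0, 0.07, 0.0, 0.04]
[-0.37, 0.49, 0.0, 0.07, 0.0, 0.04]
[-0.5, 0.79, 0.0, 0.07, 0.0, 0.04]
[-0.6, 1.13, 0.01, 0.07, 0.0, 0.04]
[-0.65, 1.51, 0.01, 0.07, 0.0, 0.04]
```

Emit:
carry_out(commands=[[[-0.2,0.23,0,0,0,0,8],[-0.37,0.49,0,0,0,0,8],[-0.5,0.79,0,0,0,0,8],[-0.6,1.13,0,0,0,0,8],[-0.67,1.51,0,0,0,0,8]]])

```text
t: 4.8
tcp_pos: [0.5373, -0.258, 0.1847]
tool_rot: [-0.706, 0.02, 0.707, 0.026]
force: [0.9, 8.8, 0.2]
finger_gap: 0.117
```

```bash
python3 - <<'E'
from h import *
plan(path([1.18,1.26,1.34,1.42,1.5],1.1),np.pi/2+CY+np.pi)
E
```

```text
now [ 0.5373 -0.258   0.1847] yaw -93.7 t 4.8 gap 10.0 F [0.9 8.8 0.2]
[-0.02, 0.41, 0.0, 0.08, 0.01, 0.08]
[-0.01, 0.84, 0.01, 0.08, 0.01, 0.08]
[0.04, 1.3, 0.01, 0.08, 0.01, 0.08]
[0.13, 1.79, 0.01, 0.08, 0.01, 0.08]
[0.25, 2.29, 0.02, 0.08, 0.01, 0.08]
```

Emit:
carry_out(commands=[[[-0.02,0.43,0,0,0,0,8],[-0.01,0.88,0,0,0,0,8],[0.04,1.36,0,0,0,0,8],[0.1,1.87,0,0,0,0,8],[0.15,2.3,0,0,0,0,8]]])

```text
t: 5.3
tcp_pos: [0.533, -0.3141, 0.1796]
tool_rot: [-0.706, 0.019, 0.708, 0.028]
force: [5.5, 33.9, 15.0]
finger_gap: 0.123
```

Emit:
carry_out(commands=[[[0,0.1,0,0,0,0,8],[0,0.2,0,0,0,0,8],[0,0.3,0,0,0,0,8],[0,0.4,0,0,0,0,8],[0,0.4,0,0,0,0,8]]])

```text
t: 5.8
tcp_pos: [0.5329, -0.3139, 0.1796]
tool_rot: [-0.705, 0.013, 0.708, 0.034]
force: [6.7, 30.6, 4.6]
finger_gap: 0.13
```

```bash
python3 - <<'E'
from h import *
snap('side','s1');d=snap('top','t1')
plan([manip.sense()['tcp_pos']],np.pi/2+CY+np.pi)
E
```

```text
now [ 0.533  -0.3138  0.1796] yaw -93.8 t 5.9 gap 10.4 F [ 6.4 30.1  3.7]
[0.0, 0.0, 0.0, 0.06, 0.06, 0.33]
```

View pics/s1.png

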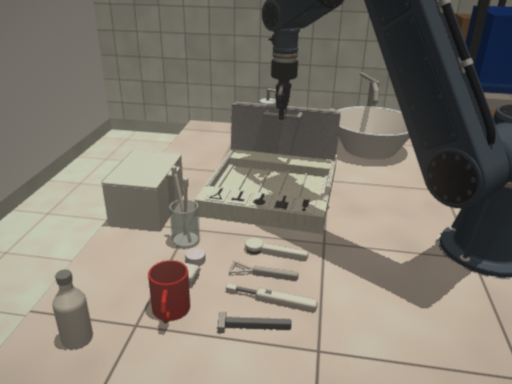

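View pics/t1.png

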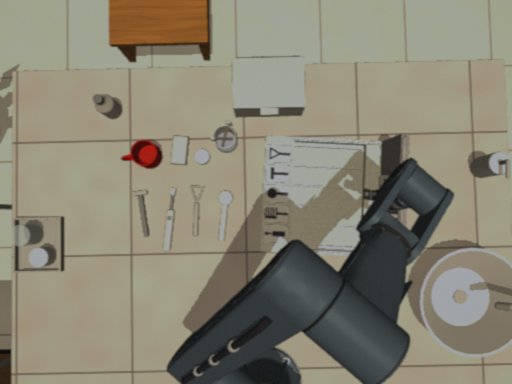

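Emit:
carry_out(commands=[[[0,-0.2,0,0,0,0,8],[0,-0.3,0,0,0,0,8],[0,-0.35,0,0,0,0,36],[0,-0.35,0,0,0,0,36],[0,-0.35,0,0,0,0,36]]])

```text
t: 6.4
tcp_pos: [0.5342, -0.3218, 0.1812]
tool_rot: [0.707, -0.024, -0.706, -0.022]
force: [0.4, -0.0, 0.3]
finger_gap: 0.422
```

Emit:
carry_out(commands=[[[-0.6,0,0,0,0,0,36],[-1.2,0,0,0,0,0,36],[-2,0,0,0,0,0,36],[-3,-0.6,0,0,0,0,36],[-4,-1.2,0,0,0,0,36]]])

```text
t: 6.9
tcp_pos: [0.5353, -0.2919, 0.281]
tool_rot: [0.707, -0.024, -0.707, -0.024]
force: [0.5, -0.1, 0.6]
finger_gap: 0.42
```

```bash
python3 - <<'E'
from h import *
# move toward staging above tongue cleaner handle
plan([[.46,.0,.26]],np.radians(-95))
E
```

```text
now [ 0.5353 -0.2919  0.281 ] yaw -93.9 t 6.9 gap 35.8 F [ 0.5 -0.1  0.6]
[0.83, -11.45, 3.79, 0.23, -0.01, -0.01]
```

Emit:
carry_out(commands=[[[0,-1.9,0.6,0,0,0,50],[0,-3.8,1.2,0,0,0,50],[0,-5.7,1.8,0,0,0,50],[0,-7.6,2.4,0,0,0,50],[0,-9.5,3,0,0,0,50]]])

```text
t: 7.4
tcp_pos: [0.476, -0.0482, 0.2805]
tool_rot: [0.707, -0.024, -0.706, -0.023]
force: [-0.4, 0.6, -0.2]
finger_gap: 0.582
```

Emit:
carry_out(commands=[[[0,-1.9,0.6,0,0,0,50],[0,-3.8,0.6,0,0,0,50],[0,-5.7,0.6,0,0,0,50],[0,-7.6,0.6,0,0,0,50],[0,-8.5,0.6,0,0,0,50]]])

```text
t: 7.9
tcp_pos: [0.4756, 0.1669, 0.2807]
tool_rot: [0.708, -0.022, -0.706, -0.023]
force: [-0.8, 0.2, -1.0]
finger_gap: 0.587
```

```bash
python3 - <<'E'
from h import *
d=snap('top','t2');pickle.dump(d,open('top2.pkl','wb'));crop(d,250,125,410,265,5,'cup2');crop(d,110,120,250,260,4,'th2')
d=snap('wrist','w3');pickle.dump(d,open('w3.pkl','wb'));s=snap('side');crop(s,180,90,350,230,4,'s2')
print(manip.sense()['tcp_pos'])
E
```

```text
[0.47555715 0.16470918 0.28023059]
```

View pics/cup2.png

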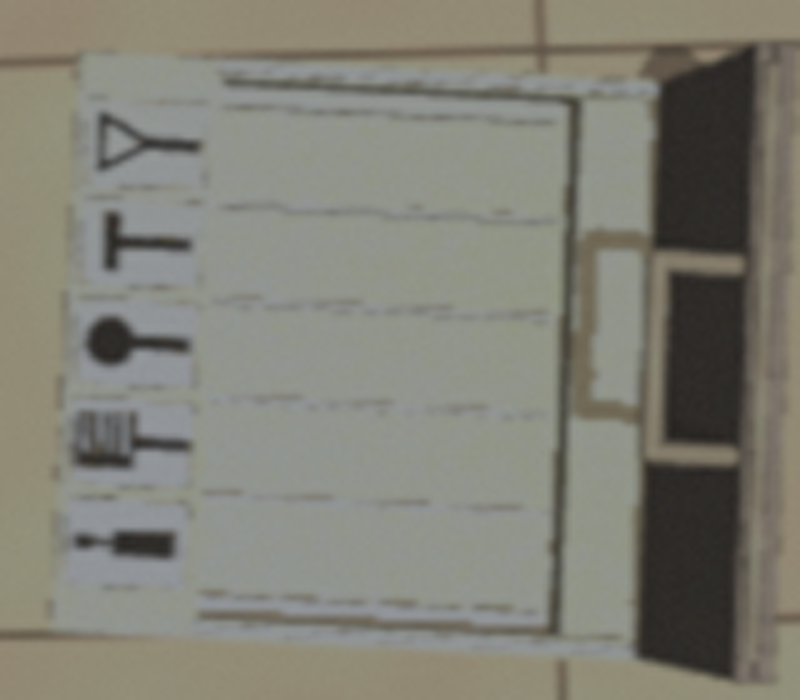

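View pics/th2.png

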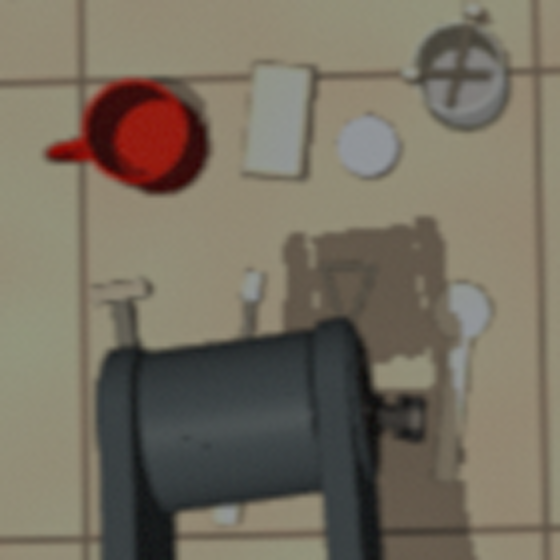

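View pics/w3.png

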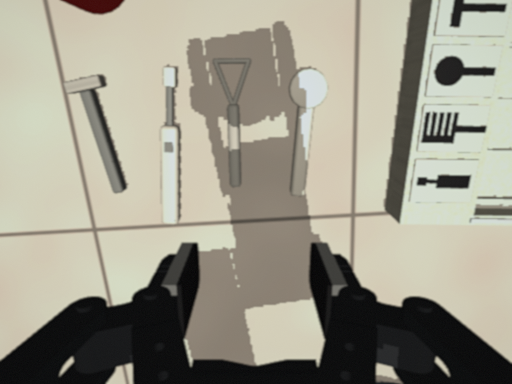

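View pics/s2.png

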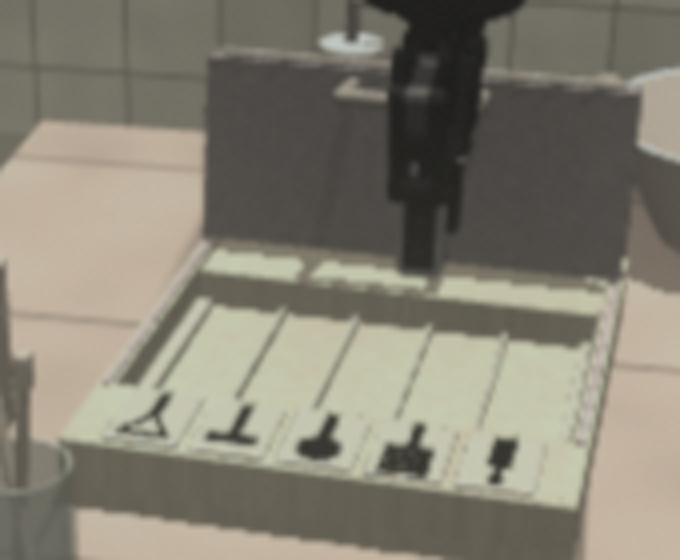

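```bash
cat > m2.py <<'E'
from h import *
d=pickle.load(open('top2.pkl','rb'))
def L(uv,z,off=(250,125),k=5):
    p=cast(d,np.array(uv)/k+np.array(off),z)-C0
    return np.c_[p@cx,p@cy].round(4).tolist()
print('label-end rim',L([[222,80],[197,615]],.05))
print('hinge-end rim',L([[579,98],[559,632]],.05))
print('hinge-end floor',L([[572,110],[552,625]],.016))
print('ribs',L([[225,107],[555,122]],.024),L([[225,207],[553,221]],.024),L([[215,300],[548,318]],.024),L([[210,400],[545,416]],.024),L([[205,492],[540,508]],.024),L([[200,593],[540,611]],.024))
print('walls',L([[225,82],[575,98]],.05),L([[200,622],[553,632]],.03))
print('fold open top',L([[750,45],[735,680]],.2))
d2=d;d=pickle.load(open('w3.pkl','rb'))
print('wrist plate tooth L/R',L([[413,177],[476,181]],.053,(0,0),1),L([[427,126],[490,127]],.053,(0,0),1))
print('corner',L([[404,221]],.05,(0,0),1))
E
python3 m2.py
python3 - <<'E'
import sys; sys.path.insert(0,'.')
from h import *
d=pickle.load(open('w3.pkl','rb'))
th={'razor':[(86,83),(120,190),.018],'tooth':[(170,66),(170,222),.02],'tong':[(231,60),(235,186),.016],'hair':[(310,70),(298,193),.02]}
for k,(a,b,z) in th.items():
    q=cast(d,np.array([a,b]),z); v=(q[0]-q[1])
    print(k,'head',q[0][:2].round(4),'tail',q[1][:2].round(4),'len',np.linalg.norm(v).round(4),'ang',np.degrees(np.arctan2(v[1],v[0])).round(1),'mid',q.mean(0)[:2].round(4))
E
```

```text
label-end rim [[0.1567, 0.1135], [-0.1544, 0.114]]
hinge-end rim [[0.1561, -0.0945], [-0.1538, -0.0947]]
hinge-end floor [[0.154, -0.0976], [-0.1519, -0.0974]]
ribs [[0.1447, 0.1094], [0.1451, -0.0862]] [[0.0852, 0.1068], [0.0862, -0.0873]] [[0.0298, 0.1102], [0.0287, -0.0865]] [[-0.0294, 0.1105], [-0.0292, -0.087]] [[-0.0836, 0.111], [-0.0834, -0.0861]] [[-0.1429, 0.1112], [-0.1436, -0.0884]]
walls [[0.1556, 0.1117], [0.1559, -0.0922]] [[-0.1595, 0.1108], [-0.1552, -0.0953]]
fold open top [[0.1646, -0.1516], [-0.1652, -0.1551]]
wrist plate tooth L/R [[-0.1096, 0.1935], [-0.1135, 0.1227]] [[-0.0536, 0.1868], [-0.054, 0.1197]]
corner [[-0.1634, 0.1949]]
razor head [0.5673 0.3544] tail [0.4401 0.3384] len 0.1282 ang 7.2 mid [0.5037 0.3464]
tooth head [0.5791 0.2569] tail [0.3949 0.2818] len 0.1859 ang -7.7 mid [0.487  0.2693]
tong head [0.5814 0.1893] tail [0.436  0.1963] len 0.1456 ang -2.7 mid [0.5087 0.1928]
hair head [0.5653 0.1025] tail [0.4234 0.1193] len 0.1429 ang -6.7 mid [0.4944 0.1109]
```

```bash
cat >> h.py <<'E'
def gpt(mid,ang,s): 
    a=np.radians(ang); return np.array([mid[0]+s*np.cos(a),mid[1]+s*np.sin(a)])
E
python3 - <<'E'
from h import *
g=gpt((.5085,.191),-3.1,-.015)
plan([[*g,.06],[*g,.003]],np.radians(-93.1))
E
```

```text
now [0.4756 0.1647 0.2802] yaw -93.6 t 8.05 gap 49.9 F [ 0.2 -0.1 -0.3]
[8.81, -1.13, -0.64, -0.1, -0.02, -0.0]
[11.09, -1.13, -0.63, -0.1, -0.02, -0.0]
```

Emit:
carry_out(commands=[[[1.8,-0.5,-0.3,-0.1,0,0,45],[3.6,-1.13,-0.64,-0.1,0,0,45],[5.4,-1.13,-0.64,-0.1,0,0,45],[7,-1.13,-0.64,-0.1,0,0,45],[8.4,-1.13,-0.64,-0.1,0,0,45]]])

```text
t: 8.55
tcp_pos: [0.4933, 0.1893, 0.068]
tool_rot: [-0.707, 0.021, 0.707, 0.02]
force: [0.3, 0.4, -0.5]
finger_gap: 0.527
```

```bash
python3 - <<'E'
from h import *
d=snap('wrist','w4');pickle.dump(d,open('w4.pkl','wb'))
g=gpt((.5085,.191),-3.1,-.015)
plan([[*g,.003]],np.radians(-93.1))
print(proj(d,[[*g,.018],[*gpt((.5085,.191),-3.1,.025),.018],[*g,.0]]))
E
```

```text
now [0.49   0.1886 0.0633] yaw -93.4 t 8.6 gap 45.1 F [-0.9 -0.6 -3.4]
[2.41, -0.14, -0.16, -0.06, 0.11, -0.03]
[[250.83502873 217.61581621]
 [250.32608443 151.73581531]
 [251.0691283  207.48930811]]
```

View pics/w4.png

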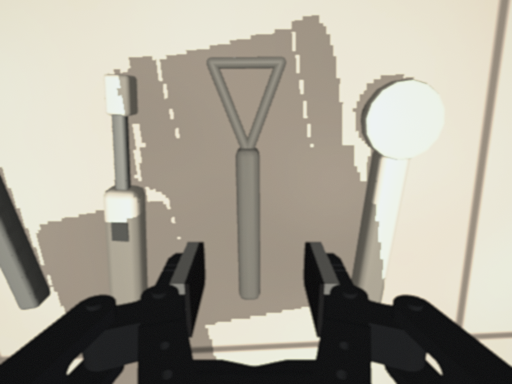

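Emit:
carry_out(commands=[[[0.8,-0.1,-0.1,0,0,0,45],[1.5,-0.14,-0.16,0,0,0,45],[2.1,-0.14,-0.16,0,0,0,45],[2.4,-0.14,-0.16,0,0,0,45],[2.4,-0.14,-0.16,0,0,0,45]]])

```text
t: 9.1
tcp_pos: [0.4974, 0.1934, 0.0096]
tool_rot: [-0.707, 0.021, 0.707, 0.02]
force: [0.3, 0.2, -0.3]
finger_gap: 0.524
```

Emit:
carry_out(commands=[[[0,0,0,0,0,0,30],[0,0,0,0,0,0,10],[0,0,0,0,0,0,10],[0,0,0,0,0,0,10],[0,0,0,0,0,0,10]]], force=60)

```text
t: 9.6
tcp_pos: [0.4978, 0.1944, 0.0108]
tool_rot: [0.708, -0.02, -0.706, -0.02]
force: [-0.2, -2.7, 5.3]
finger_gap: 0.138
```

Emit:
carry_out(commands=[[[-0.3,0,0,0,0,0,10],[-0.8,0,0,0,0,0,10],[-1.5,0,0,0,0,0,10],[-2.5,0,0,0,0,0,10],[-3.6,0,0,0,0,0,10]]])

```text
t: 10.1
tcp_pos: [0.4965, 0.1945, 0.1008]
tool_rot: [-0.706, 0.02, 0.707, 0.02]
force: [0.0, -0.6, -0.3]
finger_gap: 0.133
```

```bash
cat >> h.py <<'E'
def slot(x,s=0,yc=.012,z=.10):
    p=C0+x*cx+(yc+s)*cy; return [p[0],p[1],z]
PP=CY  # place yaw (tool y along cupboard x)
E
python3 - <<'E'
from h import *
d=snap('wrist','w5')
plan([slot(.116,-.015,z=.12)],PP)
E
```

```text
now [0.4993 0.1952 0.105 ] yaw -93.2 t 10.15 gap 11.5 F [ 0.3 -0.1  2.3]
[-0.57, 16.13, -7.17, -17.82, -0.08, -0.05]
```

View pics/w5.png

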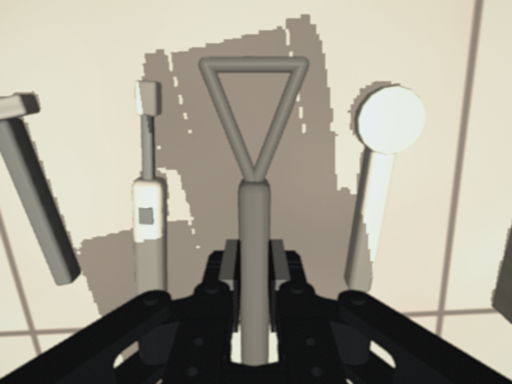

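```bash
cat >> h.py <<'E'
def settle(k=4):
    ps=[];qs=[]
    for _ in range(k):
        s=manip.sense();ps.append(s['tcp_pos']);qs.append(s['tool_rot']);manip.snapshot('wrist')
    ps=np.array(ps);print(ps.round(4).tolist())
    return ps.mean(0)
E
python3 - <<'E'
from h import *
settle(4)
E
```

```text
[[0.4993, 0.1952, 0.105], [0.4995, 0.1952, 0.1036], [0.4985, 0.1949, 0.102], [0.4974, 0.1947, 0.1007]]
```

Emit:
carry_out(commands=[[[-0.2,1.2,0,-1.7,0,0,10],[-0.4,2.6,0.2,-3.4,0,0,10],[-0.6,4.2,0.3,-5.1,0,0,10],[-0.7,5.8,0.4,-6.8,0,0,10],[-0.7,7.2,0.4,-8.5,0,0,10]]])

```text
t: 10.85
tcp_pos: [0.4757, 0.0161, 0.1162]
tool_rot: [-0.667, -0.233, 0.669, -0.232]
force: [0.3, -0.1, -0.1]
finger_gap: 0.136
```

```bash
python3 - <<'E'
from h import *
plan([slot(.116,-.015,z=.12)],PP)
E
```

```text
now [0.4757 0.0161 0.1162] yaw -51.7 t 10.85 gap 11.7 F [ 0.3 -0.1 -0.1]
[-0.17, 11.79, 0.14, -9.51, 0.01, 0.03]
```

Emit:
carry_out(commands=[[[0,1.7,0,-1.7,0,0,10],[0,3.6,0,-3.4,0,0,10],[-0.1,5.5,0.1,-5.1,0,0,10],[-0.1,7.4,0.1,-6.8,0,0,10],[-0.1,9.2,0.1,-8.5,0,0,10]]])

```text
t: 11.35
tcp_pos: [0.6168, -0.1671, 0.118]
tool_rot: [-0.538, -0.459, 0.539, -0.457]
force: [0.2, 0.3, -1.1]
finger_gap: 0.143
```

```bash
python3 - <<'E'
from h import *
plan([slot(.116,-.015,z=.11)],PP)
E
```

```text
now [ 0.6168 -0.1671  0.118 ] yaw -9.2 t 11.35 gap 12.3 F [ 0.2  0.3 -1.1]
[0.31, 1.85, 1.73, -1.02, -0.01, 0.03]
```

Emit:
carry_out(commands=[[[0.2,0.7,0.7,-0.6,0,0,10],[0.3,1.5,1.4,-1,0,0,10],[0.31,1.85,1.73,-1.02,0,0,10],[0.31,1.85,1.73,-1.02,0,0,10],[0.31,1.85,1.73,-1.02,0,0,10]]])

```text
t: 11.85
tcp_pos: [0.6538, -0.2146, 0.1108]
tool_rot: [-0.519, -0.481, 0.519, -0.479]
force: [-0.6, 0.3, 1.2]
finger_gap: 0.137
```

```bash
python3 - <<'E'
from h import *
plan([slot(.116,-.015,z=.028)],PP)
d=snap('wrist','w6');pickle.dump(d,open('w6.pkl','wb'))
plan([slot(.116,-.015,z=.028)],PP)
E
```

```text
now [ 0.6538 -0.2146  0.1108] yaw -4.4 t 11.85 gap 11.7 F [-0.6  0.3  1.2]
[3.31, 0.09, 0.11, -0.06, -0.02, 0.03]
now [ 0.6538 -0.2143  0.1112] yaw -4.4 t 11.9 gap 11.9 F [-0.3 -0.   0.3]
[3.33, 0.09, 0.12, -0.06, -0.02, 0.03]
```

View pics/w6.png

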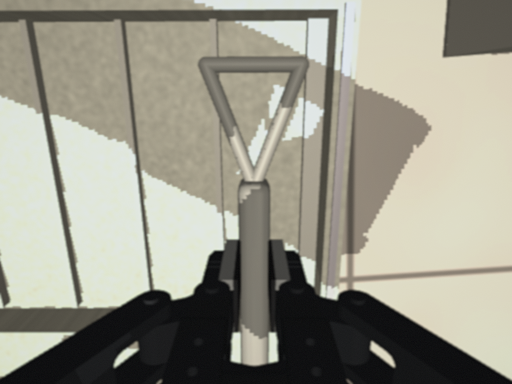

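```bash
python3 - <<'E'
from h import *
d=pickle.load(open('w6.pkl','rb'))
for r,a,b in ((60,217,303),(225,224,301)):
    p=cast(d,[[a,r],[b,r]],.024)-C0; print((p@cx).round(4),(p@cy).round(4))
p=cast(d,[[250,12],[250,330]],.05)-C0;print(p@cy)
t=manip.sense()['tcp_pos']-C0;print(t@cx,t@cy)
# item axis
E
python3 - <<'E'
import cv2
im=cv2.imread('pics/w6.png');cv2.imwrite('pics/w6b.png',cv2.resize(im[0:300,190:360],None,fx=3,fy=2))
E
```

```text
[0.0911 0.1449] [0.0918 0.0915]
[0.092  0.1475] [-0.0194 -0.0197]
[ 0.11381007 -0.08881113]
0.11397888566670168 -7.323648972623088e-05
```

View pics/w6b.png

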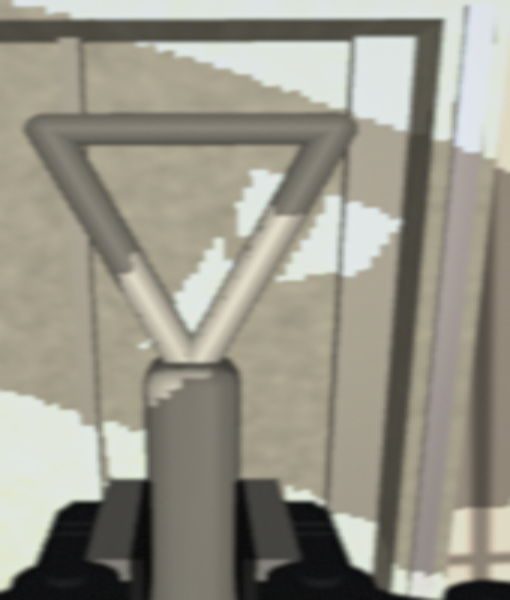

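Emit:
carry_out(commands=[[[0.8,0.12,0.12,0,0,0,10],[1.6,0.12,0.12,0,0,0,10],[2.4,0.12,0.12,0,0,0,10],[3,0.12,0.12,0,0,0,10],[3.3,0.12,0.12,0,0,0,10]]])

```text
t: 12.4
tcp_pos: [0.6564, -0.2178, 0.0268]
tool_rot: [-0.518, -0.482, 0.519, -0.479]
force: [-1.7, 2.0, 38.4]
finger_gap: 0.138
```

Emit:
carry_out(commands=[[[0,0,0,0,0,0,10],[0,0,0,0,0,0,10],[0,0,0,0,0,0,10],[0,0,0,0,0,0,10],[0,0,0,0,0,0,10]]])

```text
t: 12.9
tcp_pos: [0.6582, -0.2193, 0.0297]
tool_rot: [0.519, 0.48, -0.519, 0.481]
force: [-1.3, 0.1, -1.0]
finger_gap: 0.136
```

Emit:
carry_out(commands=[[[0.03,0,0,0,0,0,10],[0.06,0,0,0,0,0,10],[0.06,0,0,0,0,0,22],[0.06,0,0,0,0,0,22],[0.06,0,0,0,0,0,22]]])

```text
t: 13.4
tcp_pos: [0.658, -0.2192, 0.0279]
tool_rot: [0.519, 0.48, -0.519, 0.48]
force: [-0.2, -0.2, -0.5]
finger_gap: 0.257
```

Emit:
carry_out(commands=[[[-0.3,0,0,0,0,0,22],[-0.9,0,0,0,0,0,22],[-1.8,0,0,0,0,0,22],[-3,0,0,0,0,0,40],[-4.5,0,0,0,0,0,45]]])

```text
t: 13.9
tcp_pos: [0.6573, -0.2188, 0.1415]
tool_rot: [-0.519, -0.481, 0.519, -0.48]
force: [0.7, 0.3, -0.3]
finger_gap: 0.525
```

```bash
python3 - <<'E'
from h import *
d=snap('wrist','w7');pickle.dump(d,open('w7.pkl','wb'))
d=snap('top','t3');pickle.dump(d,open('top3.pkl','wb'));crop(d,110,120,250,260,4,'th3')
plan([[.475,.05,.16]],np.radians(-51))
E
```

```text
now [ 0.6622 -0.2211  0.1484] yaw -4.4 t 14.0 gap 45.2 F [ 1.  -0.7  0.3]
[-0.63, -8.29, -10.24, 9.32, -0.0, -0.17]
```

View pics/w7.png

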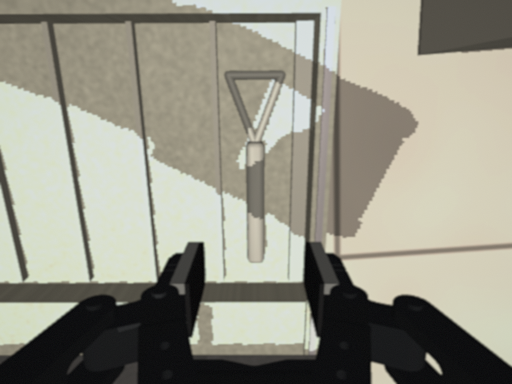

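View pics/th3.png

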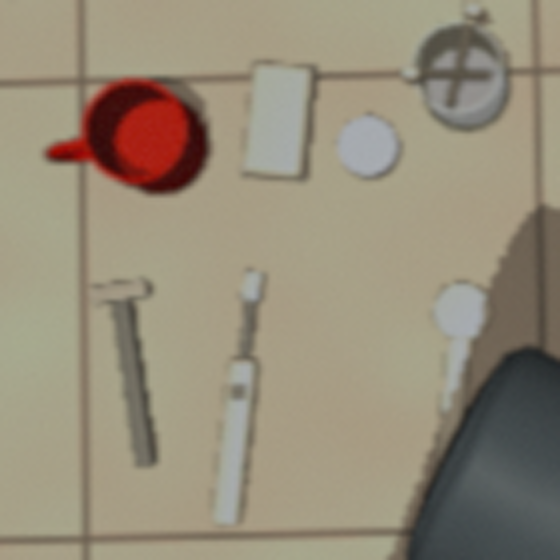

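Emit:
carry_out(commands=[[[0,-1.6,-1.2,1.7,0,0,45],[0,-3,-2.6,3.4,0,0,45],[0,-4.3,-4.2,5.1,0,0,45],[0,-5.5,-6,6.8,0,0,45],[0,-6.5,-7.8,8.5,0,0,45]]])

```text
t: 14.5
tcp_pos: [0.5126, -0.0176, 0.1411]
tool_rot: [0.659, 0.257, -0.658, 0.258]
force: [0.5, 0.4, -0.2]
finger_gap: 0.528
```

```bash
python3 - <<'E'
from h import *
g=gpt((.4933,.1103),-6.5,.010)
plan([[*g,.12]],np.radians(-96.5))
E
```

```text
now [ 0.5126 -0.0176  0.1411] yaw -47.3 t 14.5 gap 45.1 F [ 0.5  0.4 -0.2]
[0.84, -3.98, -3.16, 9.84, -0.01, -0.0]
```

Emit:
carry_out(commands=[[[0,-1,-0.8,1.7,0,0,45],[0.2,-2,-1.6,3.4,0,0,45],[0.4,-3,-2.4,5.1,0,0,45],[0.6,-3.7,-2.9,6.8,0,0,45],[0.84,-3.98,-3.16,8.5,0,0,45]]])

```text
t: 15.0
tcp_pos: [0.5032, 0.1099, 0.12]
tool_rot: [0.707, 0.003, -0.707, 0.002]
force: [-0.2, -0.9, -0.2]
finger_gap: 0.529
```

Emit:
carry_out(commands=[[[0,0,0,1,0,0,45],[0,0,0,1.34,0,0,45],[0,0,0,1.34,0,0,45],[0,0,0,1.34,0,0,45],[0,0,0,1.34,0,0,45]]])

```text
t: 15.5
tcp_pos: [0.5039, 0.1075, 0.1196]
tool_rot: [0.706, -0.037, -0.706, -0.037]
force: [-0.1, -0.2, -0.1]
finger_gap: 0.526
```

```bash
python3 - <<'E'
from h import *
d=snap('wrist','w8');pickle.dump(d,open('w8.pkl','wb'))
g=gpt((.4933,.1103),-6.5,.010)
print(proj(d,[[*gpt((.4933,.1103),-6.5,s),.02] for s in (-.075,.01,.053)]))
plan([[*g,.007]],np.radians(-96.5))
E
```

```text
[[252.09772016 293.96624579]
 [252.7539343  194.31679811]
 [253.13805821 135.98563386]]
now [0.5039 0.1075 0.1195] yaw -96.1 t 15.55 gap 44.6 F [0.1 0.4 0.6]
[4.5, -0.06, 0.03, 0.08, -0.0, 0.0]
```

View pics/w8.png

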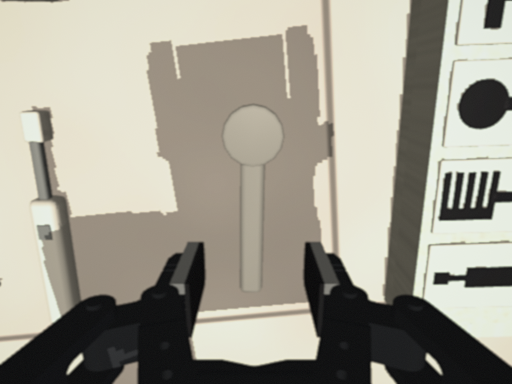

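Emit:
carry_out(commands=[[[1.2,-0.06,0.03,0,0,0,45],[2.5,-0.06,0.03,0,0,0,45],[3.6,-0.06,0.03,0,0,0,45],[4.2,-0.06,0.03,0,0,0,45],[4.5,-0.06,0.03,0,0,0,45]]])

```text
t: 16.05
tcp_pos: [0.5024, 0.1092, 0.0053]
tool_rot: [-0.705, 0.038, 0.707, 0.037]
force: [-0.1, 0.3, -0.7]
finger_gap: 0.525
```

Emit:
carry_out(commands=[[[0,0,0,0,0,0,35],[0,0,0,0,0,0,14],[0,0,0,0,0,0,14],[0,0,0,0,0,0,14],[0,0,0,0,0,0,14]]])

```text
t: 16.55
tcp_pos: [0.5038, 0.1094, 0.0077]
tool_rot: [0.707, -0.037, -0.705, -0.037]
force: [0.6, 0.3, 4.3]
finger_gap: 0.186
```

Emit:
carry_out(commands=[[[-0.3,0,0,0,0,0,14],[-0.9,0,0,0,0,0,14],[-1.8,0,0,0,0,0,14],[-2.9,0,0,0,0,0,14],[-4,0,0,0,0,0,14]]])

```text
t: 17.05
tcp_pos: [0.5025, 0.1094, 0.1079]
tool_rot: [-0.706, 0.037, 0.706, 0.037]
force: [0.8, -0.2, -0.6]
finger_gap: 0.193
```

```bash
python3 - <<'E'
from h import *
d=snap('wrist','w9')
plan([slot(0.0,.010,z=.12)],PP)
E
```

```text
now [0.5052 0.1096 0.1119] yaw -96.1 t 17.1 gap 16.2 F [ 0.1 -0.4  1.8]
[-0.31, 11.53, -2.69, -18.39, -0.07, -0.06]
```

View pics/w9.png

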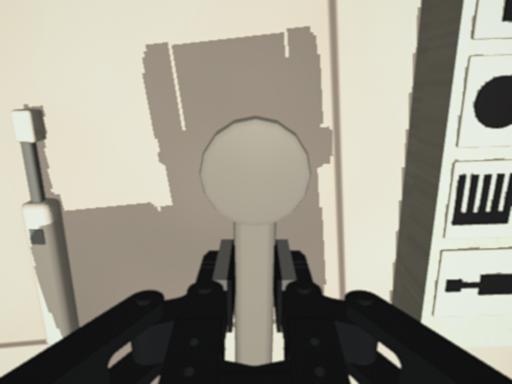

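Emit:
carry_out(commands=[[[-0.1,1.2,-0.3,-1.7,0,0,14],[-0.2,2.6,-0.5,-3.4,0,0,14],[-0.3,4,-0.8,-5.1,0,0,14],[-0.3,5.4,-1.1,-6.8,0,0,14],[-0.3,6.8,-1.4,-8.5,0,0,14]]])

```text
t: 17.6
tcp_pos: [0.5198, -0.0646, 0.1147]
tool_rot: [0.671, 0.223, -0.671, 0.223]
force: [0.7, 0.3, -0.8]
finger_gap: 0.186
```

```bash
python3 - <<'E'
from h import *
plan([slot(0.001,.010,z=.12)],PP)
E
```

```text
now [ 0.5198 -0.0646  0.1147] yaw -53.2 t 17.6 gap 15.9 F [ 0.7  0.3 -0.8]
[-0.21, 4.38, 2.13, -9.82, -0.0, -0.0]
```

Emit:
carry_out(commands=[[[0,1,0.5,-1.7,0,0,14],[-0.1,2,1,-3.4,0,0,14],[-0.2,3,1.5,-5.1,0,0,14],[-0.2,3.9,1.9,-6.8,0,0,14],[-0.2,4.38,2.13,-8.5,0,0,14]]])

```text
t: 18.1
tcp_pos: [0.5426, -0.1854, 0.1197]
tool_rot: [0.545, 0.45, -0.545, 0.451]
force: [-0.1, -0.4, -0.6]
finger_gap: 0.193
```

Emit:
carry_out(commands=[[[0,0,0,-0.8,0,0,14],[0,0,0,-1.32,0,0,14],[0,0,0,-1.32,0,0,14],[0,0,0,-1.32,0,0,14],[0,0,0,-1.32,0,0,14]]])

```text
t: 18.6
tcp_pos: [0.5419, -0.1828, 0.1194]
tool_rot: [-0.519, -0.48, 0.519, -0.48]
force: [0.6, 0.2, -0.3]
finger_gap: 0.192
```

```bash
python3 - <<'E'
from h import *
d=snap('wrist','w10');pickle.dump(d,open('w10.pkl','wb'))
t=manip.sense()['tcp_pos']-C0;print(t@cx,t@cy)
plan([slot(.001,.010,z=.026)],PP)
E
```

```text
0.00021028457680185978 0.023237941193246646
now [ 0.542  -0.1829  0.1194] yaw -4.5 t 18.65 gap 16.3 F [-0.2 -0.5 -0.7]
[3.74, 0.03, 0.05, -0.08, 0.0, 0.0]
```

View pics/w10.png

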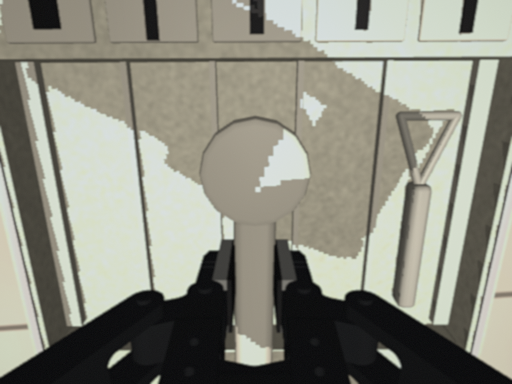

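Emit:
carry_out(commands=[[[1,0.07,0.05,0,0,0,14],[2,0.07,0.05,0,0,0,14],[2.9,0.07,0.05,0,0,0,14],[3.5,0.07,0.05,0,0,0,14],[3.7,0.07,0.05,0,0,0,14]]])

```text
t: 19.15
tcp_pos: [0.5429, -0.1839, 0.0253]
tool_rot: [-0.519, -0.481, 0.519, -0.479]
force: [0.3, -0.6, -0.3]
finger_gap: 0.19
```

Emit:
carry_out(commands=[[[0,0,0,0,0,0,14],[0,0,0,0,0,0,14],[0.03,0,0,0,0,0,14],[0.06,0,0,0,0,0,14],[0.06,0,0,0,0,0,14]]])

```text
t: 19.65
tcp_pos: [0.544, -0.1846, 0.0258]
tool_rot: [0.519, 0.48, -0.519, 0.48]
force: [-0.2, -0.4, -0.4]
finger_gap: 0.19
```

Emit:
carry_out(commands=[[[0.05,0,0,0,0,0,14],[0.05,0,0,0,0,0,14],[0.05,0,0,0,0,0,26],[0.05,0,0,0,0,0,26],[0.05,0,0,0,0,0,26]]])

```text
t: 20.15
tcp_pos: [0.5438, -0.1845, 0.0241]
tool_rot: [0.519, 0.48, -0.519, 0.48]
force: [0.3, -0.2, 0.5]
finger_gap: 0.304
```

Emit:
carry_out(commands=[[[-0.3,0,0,0,0,0,26],[-0.9,0,0,0,0,0,26],[-1.8,0,0,0,0,0,26],[-3,0,0,0,0,0,40],[-4.5,0,0,0,0,0,45]]])

```text
t: 20.65
tcp_pos: [0.543, -0.1841, 0.1379]
tool_rot: [-0.519, -0.481, 0.519, -0.48]
force: [0.1, -0.2, -0.1]
finger_gap: 0.526
```

```bash
python3 - <<'E'
from h import *
d=snap('wrist','w11')
d=snap('top','t4');pickle.dump(d,open('top4.pkl','wb'));crop(d,110,120,250,260,4,'th4')
g=gpt((.486,.2685),-7.3,-.025)
plan([[*g,.16]],np.radians(-97.3))
E
```

```text
now [ 0.5472 -0.1863  0.1428] yaw -4.5 t 20.75 gap 44.8 F [ 0.8 -0.  -0.2]
[-0.84, -4.85, -17.99, 18.57, -0.06, -0.15]
```

View pics/w11.png

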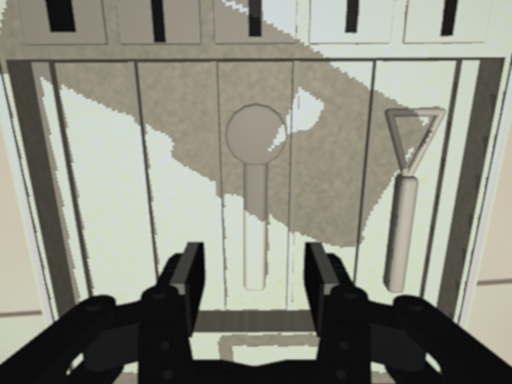

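View pics/th4.png

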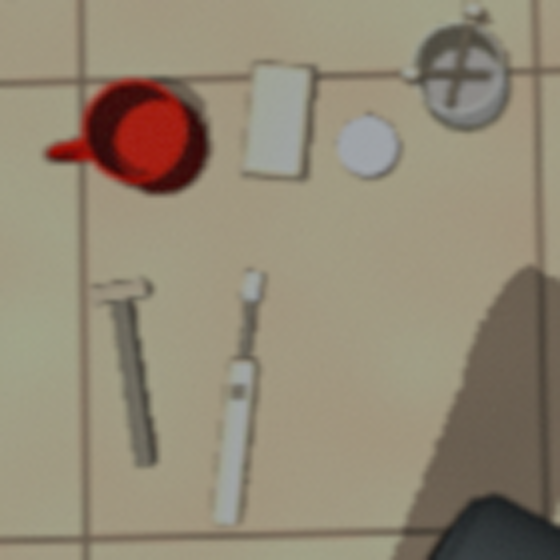

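Emit:
carry_out(commands=[[[-0.2,-0.6,-1.8,1.7,0,0,45],[-0.4,-1.1,-3.6,3.4,0,0,45],[-0.6,-1.6,-5.4,5.1,0,0,45],[-0.8,-2,-7.2,6.8,0,0,45],[-0.8,-2.4,-8.9,8.5,0,0,45]]])

```text
t: 21.25
tcp_pos: [0.5017, 0.0398, 0.1576]
tool_rot: [0.656, 0.265, -0.655, 0.266]
force: [0.4, -0.0, 0.1]
finger_gap: 0.527
```

```bash
python3 - <<'E'
from h import *
g=gpt((.486,.2685),-7.3,-.025)
plan([[*g,.12]],np.radians(-97.3))
E
```

```text
now [0.5017 0.0398 0.1576] yaw -45.9 t 21.25 gap 45.0 F [ 0.4 -0.   0.1]
[1.5, -7.79, -5.29, 10.28, -0.02, -0.01]
```

Emit:
carry_out(commands=[[[0.2,-1.6,-1.1,1.7,0,0,45],[0.5,-3.2,-2.2,3.4,0,0,45],[0.9,-4.8,-3.3,5.1,0,0,45],[1.2,-6.4,-4.4,6.8,0,0,45],[1.5,-7.79,-5.29,8.5,0,0,45]]])

```text
t: 21.75
tcp_pos: [0.4633, 0.2547, 0.1223]
tool_rot: [0.706, 0.037, -0.706, 0.037]
force: [1.3, -0.2, -0.2]
finger_gap: 0.529
```

Emit:
carry_out(commands=[[[0,0,0,1.2,0,0,45],[0,0,0,1.78,0,0,45],[0,0,0,1.78,0,0,45],[0,0,0,1.78,0,0,45],[0,0,0,1.78,0,0,45]]])

```text
t: 22.25
tcp_pos: [0.4638, 0.2527, 0.1223]
tool_rot: [0.707, -0.016, -0.707, -0.016]
force: [0.3, 0.6, -1.3]
finger_gap: 0.524
```

```bash
python3 - <<'E'
from h import *
d=snap('wrist','w12');pickle.dump(d,open('w12.pkl','wb'))
m=(.486,.2685);g=gpt(m,-7.3,-.025)
print(proj(d,[[*gpt(m,-7.3,s),.02] for s in (-.095,-.025,.03)]))
plan([[*g,.008]],np.radians(-97.3))
E
```

```text
[[224.48480718 278.55167503]
 [229.80925341 196.62134407]
 [234.63338229 122.38968521]]
now [0.4639 0.2527 0.1222] yaw -92.6 t 22.3 gap 45.1 F [-0.5 -0.2  0.5]
[4.57, -0.75, 0.14, 0.94, -0.0, 0.0]
```

View pics/w12.png

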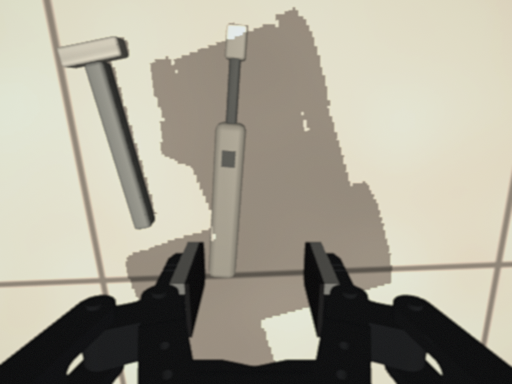

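Emit:
carry_out(commands=[[[0.6,-0.5,0.1,0.5,0,0,45],[1.6,-0.8,0.14,0.85,0,0,45],[2.8,-0.8,0.14,0.85,0,0,45],[3.9,-0.8,0.14,0.85,0,0,45],[4.5,-0.8,0.14,0.85,0,0,45]]])

```text
t: 22.8
tcp_pos: [0.4604, 0.2725, 0.0077]
tool_rot: [-0.705, 0.042, 0.707, 0.042]
force: [0.2, 0.6, 0.6]
finger_gap: 0.524
```

Emit:
carry_out(commands=[[[0,0,0,0,0,0,40],[0,0,0,0,0,0,18],[0,0,0,0,0,0,18],[0,0,0,0,0,0,18],[0,0,0,0,0,0,18]]])

```text
t: 23.3
tcp_pos: [0.4616, 0.2733, 0.0104]
tool_rot: [0.706, -0.042, -0.705, -0.042]
force: [-0.6, 0.0, -0.2]
finger_gap: 0.235
```

Emit:
carry_out(commands=[[[-0.3,0,0,0,0,0,18],[-0.9,0,0,0,0,0,18],[-1.8,0,0,0,0,0,18],[-2.9,0,0,0,0,0,18],[-4,0,0,0,0,0,18]]])

```text
t: 23.8
tcp_pos: [0.4608, 0.2731, 0.1109]
tool_rot: [-0.706, 0.042, 0.706, 0.042]
force: [0.7, -0.1, -1.0]
finger_gap: 0.237
```

```bash
python3 - <<'E'
from h import *
d=snap('wrist','w13')
plan([slot(-.116,-.025,z=.12)],PP)
E
```

```text
now [0.4634 0.2742 0.1151] yaw -96.8 t 23.85 gap 20.0 F [0.9 0.6 1.5]
[-0.26, 19.45, -0.71, -18.53, -0.09, -0.04]
```

View pics/w13.png

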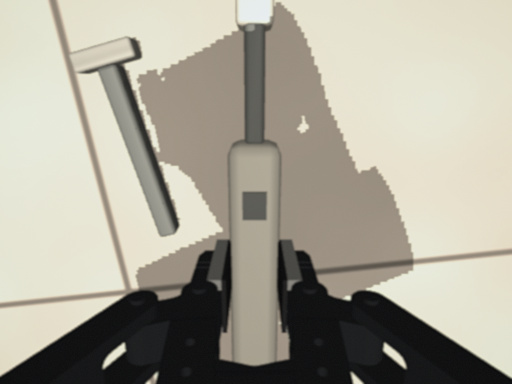

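Emit:
carry_out(commands=[[[-0.1,1.8,0,-1.7,0,0,18],[-0.2,3.7,0,-3.4,0,0,18],[-0.3,5.6,-0.1,-5.1,0,0,18],[-0.3,7.5,-0.2,-6.8,0,0,18],[-0.3,9.3,-0.4,-8.5,0,0,18]]])

```text
t: 24.35
tcp_pos: [0.4439, 0.0582, 0.1176]
tool_rot: [0.681, 0.19, -0.681, 0.19]
force: [-0.2, -1.1, -1.8]
finger_gap: 0.236
```

```bash
python3 - <<'E'
from h import *
plan([slot(-.116,-.025,z=.12)],PP)
E
```

```text
now [0.4439 0.0582 0.1176] yaw -58.9 t 24.35 gap 20.2 F [-0.2 -1.1 -1.8]
[-0.1, 8.78, 6.26, -10.95, -0.0, -0.01]
```

Emit:
carry_out(commands=[[[0,1.6,1.1,-1.7,0,0,18],[0,3.1,2.2,-3.4,0,0,18],[0,4.6,3.3,-5.1,0,0,18],[-0.1,6.1,4.4,-6.8,0,0,18],[-0.1,7.4,5.3,-8.4,0,0,18]]])

```text
t: 24.85
tcp_pos: [0.4268, -0.1511, 0.1197]
tool_rot: [0.589, 0.392, -0.588, 0.392]
force: [0.7, 0.2, -1.1]
finger_gap: 0.235
```

```bash
python3 - <<'E'
from h import *
plan([slot(-.116,-.025,z=.12)],PP)
E
```

```text
now [ 0.4268 -0.1511  0.1197] yaw -22.7 t 24.85 gap 20.1 F [ 0.7  0.2 -1.1]
[-0.01, 0.8, 2.25, -3.72, 0.0, -0.01]
```

Emit:
carry_out(commands=[[[0,0.3,0.8,-1.3,0,0,18],[0,0.6,1.6,-2.6,0,0,18],[0,0.8,2.25,-3.7,0,0,18],[0,0.8,2.25,-3.72,0,0,18],[0,0.8,2.25,-3.72,0,0,18]]])

```text
t: 25.35
tcp_pos: [0.4233, -0.2088, 0.1194]
tool_rot: [0.519, 0.48, -0.519, 0.48]
force: [0.9, 0.1, -1.6]
finger_gap: 0.235
```

```bash
python3 - <<'E'
from h import *
d=snap('wrist','w14');pickle.dump(d,open('w14.pkl','wb'))
plan([slot(-.116,-.025,z=.029)],PP)
t=manip.sense()['tcp_pos']-C0;print(t@cx,t@cy)
E
```

```text
now [ 0.4232 -0.2082  0.1193] yaw -4.5 t 25.4 gap 20.2 F [ 0.  -0.1 -1. ]
[3.61, 0.02, 0.1, -0.07, -0.01, 0.01]
-0.11651302185863827 -0.010579080247557842
```

View pics/w14.png

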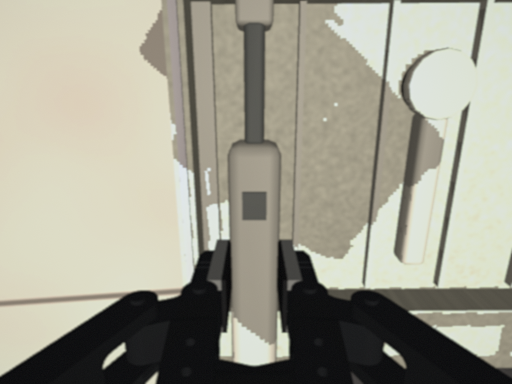

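```bash
python3 - <<'E'
from h import *
d=pickle.load(open('w14.pkl','rb'))
for uv,z in (((330,2),.05),((360,310),.05),((360,290),.016)):
    print(cast(d,uv,z)[0].dot(0*cy+cy)-C0@cy)
g=d['image'][:,360].mean(1);print(g[280:325].astype(int).tolist()); print(d['image'][:10,345].mean(1))
E
```

```text
0.1091826193593658
-0.08996083049228096
-0.09553972024094867
[221, 219, 219, 220, 221, 221, 213, 179, 142, 100, 55, 25, 15, 15, 14, 15, 15, 17, 15, 17, 15, 18, 12, 17, 16, 16, 17, 15, 16, 18, 18, 21, 19, 19, 20, 21, 18, 18, 19, 21, 21, 20, 19, 17, 19]
[ 66.33333333  68.66666667  98.33333333 161.66666667 211.
 224.66666667 222.33333333 221.         220.66666667 220.66666667]
```

Emit:
carry_out(commands=[[[0.9,0.02,0.15,0,0,0,18],[1.8,0.02,0.15,0,0,0,18],[2.7,0.02,0.15,0,0,0,18],[3.3,0.02,0.15,0,0,0,18],[3.6,0.02,0.15,0,0,0,18]]])

```text
t: 25.9
tcp_pos: [0.4233, -0.2112, 0.0282]
tool_rot: [-0.519, -0.482, 0.519, -0.48]
force: [-0.4, 0.5, -1.3]
finger_gap: 0.235
```

Emit:
carry_out(commands=[[[0,0,0,0,0,0,18],[0,0,0,0,0,0,18],[0,0,0,0,0,0,18],[0.03,0,0,0,0,0,18],[0.05,0,0,0,0,0,18]]])

```text
t: 26.4
tcp_pos: [0.4241, -0.2131, 0.0285]
tool_rot: [0.519, 0.48, -0.519, 0.481]
force: [-0.5, 0.0, -0.8]
finger_gap: 0.233
```

Emit:
carry_out(commands=[[[0.04,0,0,0,0,0,18],[0.04,0,0,0,0,0,18],[0.04,0,0,0,0,0,28],[0.04,0,0,0,0,0,28],[0.04,0,0,0,0,0,28]]])

```text
t: 26.9
tcp_pos: [0.4239, -0.2129, 0.0271]
tool_rot: [0.519, 0.48, -0.519, 0.48]
force: [-0.4, -0.2, -0.2]
finger_gap: 0.332
```

Emit:
carry_out(commands=[[[-0.3,0,0,0,0,0,28],[-0.9,0,0,0,0,0,28],[-1.8,0,0,0,0,0,28],[-3,0,0,0,0,0,40],[-4.5,0,0,0,0,0,45]]])

```text
t: 27.4
tcp_pos: [0.423, -0.2123, 0.1402]
tool_rot: [-0.519, -0.481, 0.519, -0.479]
force: [1.0, -0.8, -0.3]
finger_gap: 0.527
```

```bash
python3 - <<'E'
from h import *
d=snap('wrist','w15')
d=snap('top','t5');pickle.dump(d,open('top5.pkl','wb'));crop(d,110,120,250,260,4,'th5')
g=gpt((.503,.3468),7,0)
plan([[*g,.16]],np.radians(-83))
E
```

```text
now [ 0.4262 -0.2147  0.1439] yaw -4.4 t 27.5 gap 44.9 F [-0.1 -0.7 -0.6]
[-0.76, 1.35, -22.63, 15.72, -0.01, -0.12]
```

View pics/w15.png

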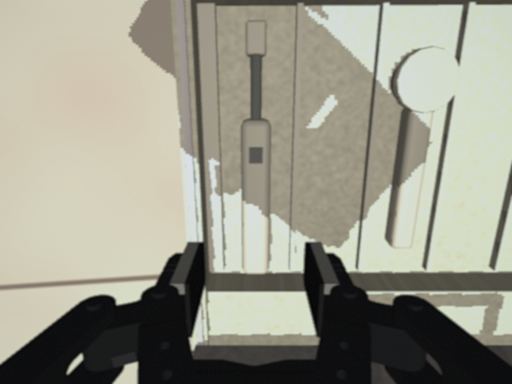

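View pics/th5.png

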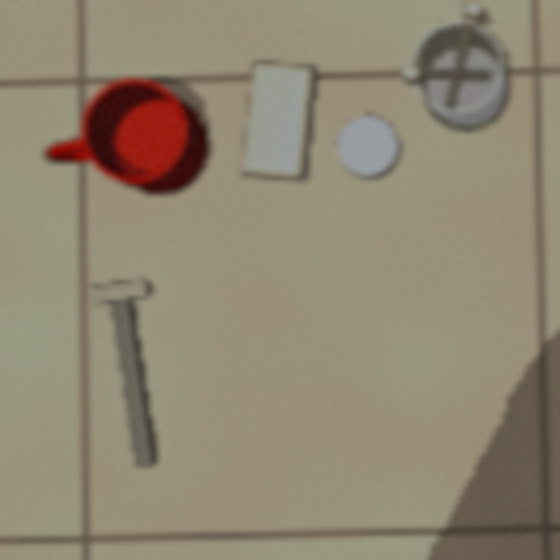

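Emit:
carry_out(commands=[[[-0.2,-0.2,-1.9,1.5,0,0,45],[-0.4,-0.4,-3.8,3,0,0,45],[-0.6,-0.5,-5.7,4.5,0,0,45],[-0.7,-0.6,-7.6,6,0,0,45],[-0.7,-0.7,-9.5,7.5,0,0,45]]])

```text
t: 28.0
tcp_pos: [0.4242, 0.0133, 0.1571]
tool_rot: [0.643, 0.295, -0.643, 0.295]
force: [2.3, 0.2, -1.0]
finger_gap: 0.525
```

```bash
python3 - <<'E'
from h import *
g=gpt((.503,.3468),7,0)
plan([[*g,.12]],np.radians(-83))
E
```

```text
now [0.4242 0.0133 0.1571] yaw -40.7 t 28.0 gap 44.9 F [ 2.3  0.2 -1. ]
[1.48, -6.31, -12.17, 8.46, -0.0, -0.0]
```

Emit:
carry_out(commands=[[[0.2,-0.9,-1.7,1.7,0,0,45],[0.4,-1.8,-3.4,3.4,0,0,45],[0.6,-2.6,-5.1,5.1,0,0,45],[0.8,-3.5,-6.8,6.8,0,0,45],[1,-4.3,-8.4,8.46,0,0,45]]])

```text
t: 28.5
tcp_pos: [0.4734, 0.2198, 0.134]
tool_rot: [-0.703, -0.076, 0.703, -0.076]
force: [1.6, -0.9, -0.0]
finger_gap: 0.528
```

```bash
python3 - <<'E'
from h import *
g=gpt((.503,.3468),7,0)
plan([[*g,.12]],np.radians(-83))
E
```

```text
now [0.4734 0.2198 0.134 ] yaw -77.7 t 28.5 gap 45.1 F [ 1.6 -0.9 -0. ]
[0.56, -4.71, -2.24, 1.07, 0.01, -0.0]
```

Emit:
carry_out(commands=[[[0.2,-1.7,-0.8,0.5,0,0,45],[0.4,-3.3,-1.6,1,0,0,45],[0.56,-4.4,-2.1,1.07,0,0,45],[0.56,-4.71,-2.24,1.07,0,0,45],[0.56,-4.71,-2.24,1.07,0,0,45]]])

```text
t: 29.0
tcp_pos: [0.5021, 0.3459, 0.1198]
tool_rot: [-0.705, -0.046, 0.706, -0.046]
force: [-0.3, -0.0, 0.6]
finger_gap: 0.532
```

```bash
python3 - <<'E'
from h import *
snap('wrist');d=snap('wrist','w16');pickle.dump(d,open('w16.pkl','wb'))
m=(.503,.3468);g=gpt(m,7,0)
print(proj(d,[[*gpt(m,7,s),.018] for s in (-.069,0,.063)]))
plan([[*g,.008]],np.radians(-83))
E
```

```text
[[251.78311394 272.38613847]
 [252.16396211 190.37605394]
 [252.56948929 103.05170441]]
now [0.5018 0.344  0.1201] yaw -82.7 t 29.1 gap 45.1 F [-1.8  0.2  0.7]
[4.49, -0.11, -0.07, 0.06, 0.02, -0.01]
```

View pics/w16.png

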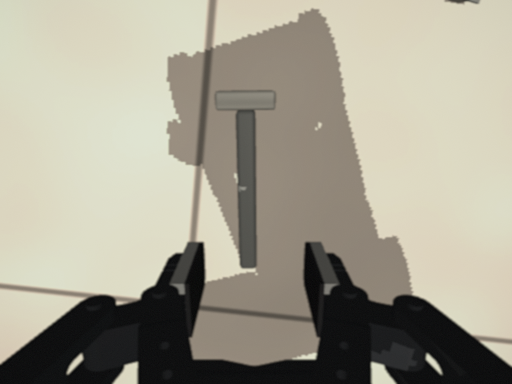

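Emit:
carry_out(commands=[[[1,-0.26,-0.17,-0.18,0,0,45],[2.2,-0.26,-0.17,-0.18,0,0,45],[3.3,-0.26,-0.17,-0.18,0,0,45],[4.1,-0.26,-0.17,-0.18,0,0,45],[4.5,-0.26,-0.17,-0.18,0,0,45]]])

```text
t: 29.6
tcp_pos: [0.5048, 0.3497, 0.0064]
tool_rot: [-0.704, -0.049, 0.707, -0.05]
force: [-0.4, 0.0, -0.5]
finger_gap: 0.531
```

Emit:
carry_out(commands=[[[0,0,0,0,0,0,40],[0,0,0,0,0,0,10],[0,0,0,0,0,0,10],[0,0,0,0,0,0,10],[0,0,0,0,0,0,10]]])

```text
t: 30.1
tcp_pos: [0.5071, 0.3525, 0.0096]
tool_rot: [0.706, 0.051, -0.704, 0.05]
force: [0.8, -1.1, 6.8]
finger_gap: 0.138
```

Emit:
carry_out(commands=[[[-0.3,0,0,0,0,0,10],[-0.9,0,0,0,0,0,10],[-1.8,0,0,0,0,0,10],[-2.9,0,0,0,0,0,10],[-4,0,0,0,0,0,10]]])

```text
t: 30.6
tcp_pos: [0.5058, 0.3523, 0.1097]
tool_rot: [-0.705, -0.051, 0.705, -0.051]
force: [0.7, 0.0, -0.4]
finger_gap: 0.14
```

```bash
python3 - <<'E'
from h import *
d=snap('wrist','w17')
plan([slot(.058,0,z=.12)],PP)
E
```

```text
now [0.5086 0.3538 0.1146] yaw -81.8 t 30.65 gap 12.1 F [0.6 0.8 2.5]
[-0.27, 22.37, -0.42, -15.53, -0.1, -0.04]
```

View pics/w17.png

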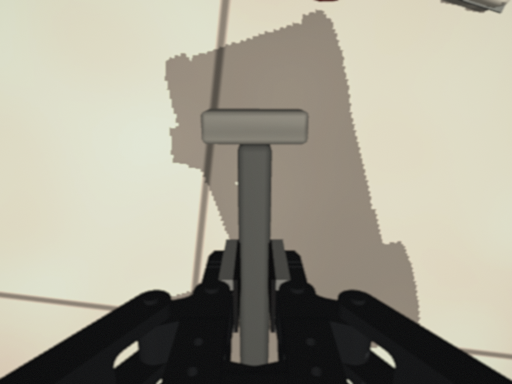

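Emit:
carry_out(commands=[[[-0.1,1.8,0.2,-1.5,0,0,10],[-0.2,3.7,0.5,-3,0,0,10],[-0.3,5.6,0.8,-4.5,0,0,10],[-0.3,7.5,1.1,-6,0,0,10],[-0.3,9.4,1.3,-7.5,0,0,10]]])

```text
t: 31.15
tcp_pos: [0.5071, 0.1145, 0.1165]
tool_rot: [0.652, 0.275, -0.651, 0.276]
force: [0.4, -0.0, -0.3]
finger_gap: 0.136
```

```bash
python3 - <<'E'
from h import *
plan([slot(.058,0,z=.12)],PP)
E
```

```text
now [0.5071 0.1145 0.1165] yaw -44.1 t 31.15 gap 11.6 F [ 0.4 -0.  -0.3]
[-0.14, 11.35, 6.42, -8.0, -0.01, -0.01]
```

Emit:
carry_out(commands=[[[0,1.6,1,-1.6,0,0,10],[0,3.2,2,-3.2,0,0,10],[-0.1,4.9,3,-4.8,0,0,10],[-0.1,6.6,4,-6.4,0,0,10],[-0.1,8.2,4.8,-8,0,0,10]]])

```text
t: 31.65
tcp_pos: [0.5693, -0.1137, 0.119]
tool_rot: [0.518, 0.482, -0.518, 0.482]
force: [0.6, 0.3, -0.3]
finger_gap: 0.142
```

```bash
python3 - <<'E'
from h import *
plan([slot(.058,0,z=.12)],PP)
E
```

```text
now [ 0.5693 -0.1137  0.119 ] yaw -4.1 t 31.65 gap 12.2 F [ 0.6  0.3 -0.3]
[-0.04, 1.42, 3.29, -0.0, -0.0, -0.01]
```

Emit:
carry_out(commands=[[[0,0.6,1.3,0,0,0,10],[0,1.1,2.5,0,0,0,10],[0,1.42,3.1,0,0,0,10],[0,1.42,3.29,0,0,0,10],[0,1.42,3.29,0,0,0,10]]])

```text
t: 32.15
tcp_pos: [0.5976, -0.1961, 0.118]
tool_rot: [-0.519, -0.481, 0.519, -0.48]
force: [0.9, 0.6, -1.0]
finger_gap: 0.14
```

```bash
python3 - <<'E'
from h import *
snap('wrist');d=snap('wrist','w18');pickle.dump(d,open('w18.pkl','wb'))
plan([slot(.058,0,z=.027)],PP)
t=manip.sense()['tcp_pos']-C0;print(t@cx,t@cy)
E
```

```text
now [ 0.5973 -0.1948  0.1179] yaw -4.4 t 32.25 gap 12.5 F [ 0.5  0.3 -0.3]
[3.63, 0.08, 0.14, -0.06, -0.02, 0.02]
0.056199446256663475 0.015313268563571306
```

View pics/w18.png

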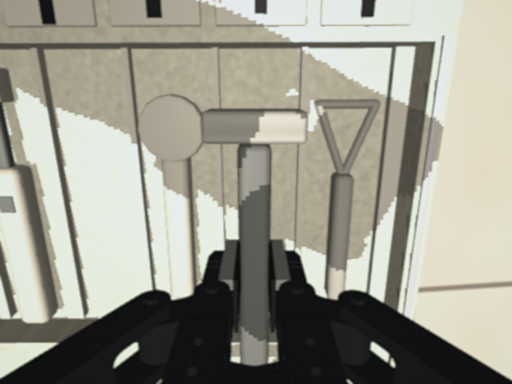

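Emit:
carry_out(commands=[[[0.9,0.12,0.12,0,0,0,10],[1.8,0.12,0.12,0,0,0,10],[2.7,0.12,0.12,0,0,0,10],[3.3,0.12,0.12,0,0,0,10],[3.6,0.12,0.12,0,0,0,10]]])

```text
t: 32.75
tcp_pos: [0.6, -0.1982, 0.0265]
tool_rot: [-0.518, -0.482, 0.519, -0.479]
force: [-0.7, -0.2, -1.2]
finger_gap: 0.144
```

Emit:
carry_out(commands=[[[0,0,0,0,0,0,10],[0,0,0,0,0,0,10],[0,0,0,0,0,0,10],[0,0,0,0,0,0,10],[0.03,0,0,0,0,0,10]]])

```text
t: 33.25
tcp_pos: [0.6015, -0.2003, 0.0281]
tool_rot: [0.519, 0.48, -0.519, 0.481]
force: [-0.3, -0.9, -1.0]
finger_gap: 0.137
```

Emit:
carry_out(commands=[[[0.05,0,0,0,0,0,10],[0.05,0,0,0,0,0,10],[0.05,0,0,0,0,0,22],[0.05,0,0,0,0,0,22],[0.05,0,0,0,0,0,22]]])

```text
t: 33.75
tcp_pos: [0.6011, -0.2, 0.026]
tool_rot: [0.519, 0.48, -0.519, 0.48]
force: [-0.1, 0.1, -0.2]
finger_gap: 0.261
```

Emit:
carry_out(commands=[[[-0.3,0,0,0,0,0,22],[-0.9,0,0,0,0,0,22],[-1.8,0,0,0,0,0,22],[-3,0,0,0,0,0,36],[-4.5,0,0,0,0,0,36]]])

```text
t: 34.25
tcp_pos: [0.6004, -0.1997, 0.1398]
tool_rot: [-0.519, -0.481, 0.519, -0.48]
force: [-0.2, -0.3, 0.6]
finger_gap: 0.42
```

Emit:
carry_out(commands=[[[-1,0,-1,0,0,0,36],[-2,0,-2,0,0,0,36],[-3,0,-3,0,0,0,36],[-4,0,-4,0,0,0,36],[-4,0,-4,0,0,0,36]]])

```text
t: 34.75
tcp_pos: [0.6111, -0.0979, 0.2442]
tool_rot: [0.52, 0.478, -0.516, 0.484]
force: [0.6, -0.5, -0.3]
finger_gap: 0.423
```

```bash
python3 - <<'E'
from h import *
d=snap('wrist','w19');d=snap('side');crop(d,180,90,350,230,4,'s3')
d=snap('top');crop(d,110,120,250,260,4,'th6')
cv2.imwrite('pics/t6.png',d['image'][:,:,::-1])
print(manip.sense()['tcp_pos'])
E
```

```text
[ 0.60843736 -0.10056577  0.23883073]
```

View pics/w19.png

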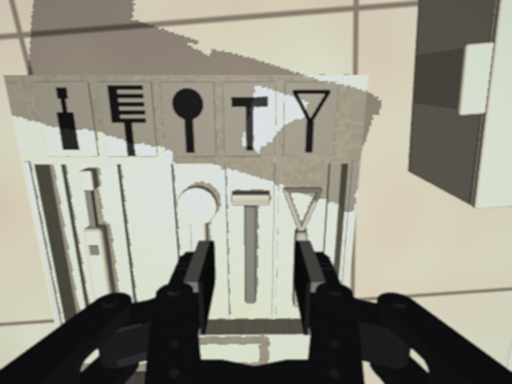

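View pics/s3.png

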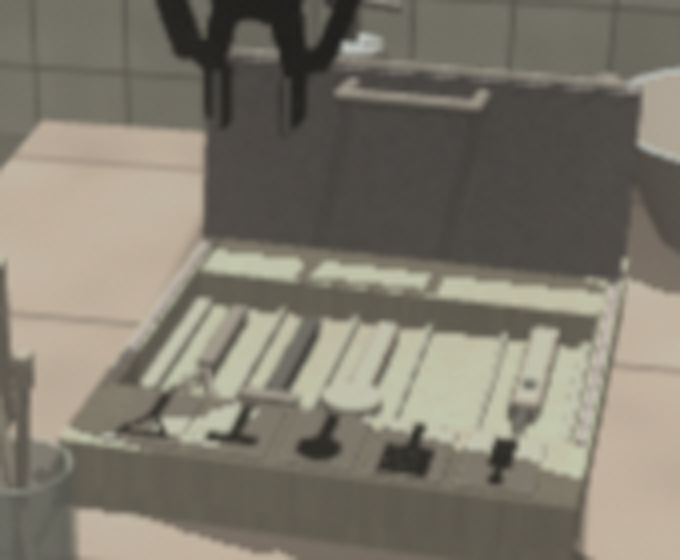

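View pics/t6.png

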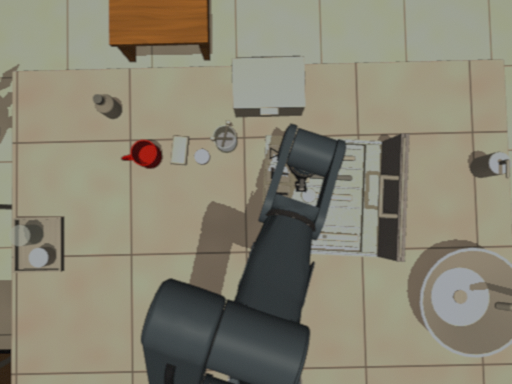

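```bash
python3 - <<'E'
from h import *
plan([[.536,-.314,.29]],np.pi/2+CY+np.pi)
E
```

```text
now [ 0.6084 -0.1006  0.2388] yaw -4.4 t 34.9 gap 35.8 F [-0.1 -0.9 -0.2]
[-2.04, -2.23, 8.74, 17.93, 0.0, -0.01]
```

Emit:
carry_out(commands=[[[-0.8,-0.4,0.5,1.7,0,0,36],[-1.4,-0.8,1.2,3.4,0,0,36],[-2,-1.2,2.2,5.1,0,0,36],[-2,-1.5,3.2,6.8,0,0,36],[-2,-1.8,4.4,8.5,0,0,36]]])

```text
t: 35.4
tcp_pos: [0.5542, -0.208, 0.2878]
tool_rot: [-0.658, -0.258, 0.659, -0.257]
force: [-0.1, 0.2, -0.6]
finger_gap: 0.424
```

```bash
python3 - <<'E'
from h import *
plan([[.536,-.314,.29]],np.pi/2+CY+np.pi)
E
```

```text
now [ 0.5542 -0.208   0.2878] yaw -47.4 t 35.4 gap 36.2 F [-0.1  0.2 -0.6]
[-0.09, 2.63, 3.41, 9.35, 0.01, 0.01]
```

Emit:
carry_out(commands=[[[0,0.5,0.7,1.7,0,0,36],[0,1.1,1.4,3.4,0,0,36],[0,1.7,2.2,5.1,0,0,36],[0,2.3,3,6.8,0,0,36],[0,2.63,3.41,8.5,0,0,36]]])

```text
t: 35.9
tcp_pos: [0.5362, -0.3158, 0.2867]
tool_rot: [-0.706, -0.0, 0.708, 0.0]
force: [-0.3, 0.1, 0.5]
finger_gap: 0.423
```

Emit:
carry_out(commands=[[[0,0,0,0.85,0,0,36],[0,0,0,0.85,0,0,36],[0,0,0,0.85,0,0,36],[0,0,0,0.85,0,0,36],[0,0,0,0.85,0,0,36]]])

```text
t: 36.4
tcp_pos: [0.5379, -0.3124, 0.2883]
tool_rot: [-0.707, 0.022, 0.707, 0.023]
force: [0.4, -1.0, -0.1]
finger_gap: 0.424
```

```bash
python3 - <<'E'
from h import *
snap('wrist');d=snap('wrist','w20');pickle.dump(d,open('w20.pkl','wb'))
print(proj(d,[C0+(hp(1.45)[0]-.030)*cy+x*cx+np.array([0,0,.144]) for x in (-.05,0,.05)]))
plan([[.535,-.314,.1805]],np.pi/2+CY+np.pi)
E
```

```text
[[253.31623851 263.6403234 ]
 [253.8082838  202.42113355]
 [254.36231323 133.49001458]]
now [ 0.538  -0.3124  0.2885] yaw -93.7 t 36.5 gap 36.0 F [ 0.  -0.9  0.6]
[4.32, 0.07, 0.12, 0.09, 0.0, -0.0]
```

View pics/w20.png

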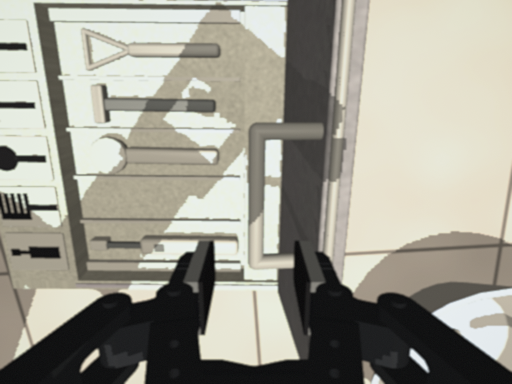

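Emit:
carry_out(commands=[[[1,0.1,0.1,0,0,0,36],[2,0.1,0.1,0,0,0,36],[3,0.1,0.1,0,0,0,36],[3.9,0.1,0.1,0,0,0,36],[4.25,0.1,0.1,0,0,0,36]]])

```text
t: 37.0
tcp_pos: [0.5343, -0.3139, 0.18]
tool_rot: [-0.706, 0.022, 0.708, 0.024]
force: [-0.1, -0.4, -0.2]
finger_gap: 0.421
```

Emit:
carry_out(commands=[[[0,0,0,0,0,0,20],[0,0,0,0,0,0,8],[0,0,0,0,0,0,8],[0,0,0,0,0,0,8],[0,0,0,0,0,0,8]]], force=40)

```text
t: 37.5
tcp_pos: [0.5356, -0.3138, 0.1826]
tool_rot: [0.707, -0.022, -0.707, -0.024]
force: [2.0, 5.2, -2.0]
finger_gap: 0.123
```

```bash
python3 - <<'E'
from h import *
plan(path([1.38,1.31,1.24,1.17,1.1],1.45),np.pi/2+CY+np.pi)
E
```

```text
now [ 0.5356 -0.3138  0.1826] yaw -93.7 t 37.5 gap 10.5 F [ 2.   5.2 -2. ]
[-0.09, -0.43, -0.0, 0.08, -0.0, 0.02]
[-0.16, -0.85, -0.01, 0.08, -0.0, 0.02]
[-0.19, -1.25, -0.01, 0.08, -0.0, 0.02]
[-0.2, -1.62, -0.01, 0.08, -0.0, 0.02]
[-0.18, -1.98, -0.01, 0.08, -0.0, 0.02]
```

Emit:
carry_out(commands=[[[-0.09,-0.43,0,0,0,0,8],[-0.16,-0.85,0,0,0,0,8],[-0.19,-1.25,0,0,0,0,8],[-0.2,-1.62,0,0,0,0,8],[-0.18,-1.98,0,0,0,0,8]]])

```text
t: 38.0
tcp_pos: [0.5391, -0.2666, 0.1878]
tool_rot: [0.707, -0.024, -0.706, -0.021]
force: [1.8, -6.3, -12.8]
finger_gap: 0.118
```

```bash
python3 - <<'E'
from h import *
plan(path([1.02,.94,.86,.78,.7],1.1),np.pi/2+CY+np.pi)
E
```

```text
now [ 0.5391 -0.2666  0.1878] yaw -93.7 t 38.0 gap 10.1 F [  1.8  -6.3 -12.8]
[0.06, -0.37, -0.0, 0.08, -0.03, -0.04]
[0.15, -0.72, -0.0, 0.08, -0.03, -0.04]
[0.28, -1.02, -0.01, 0.08, -0.03, -0.04]
[0.44, -1.29, -0.01, 0.08, -0.03, -0.04]
[0.64, -1.51, -0.01, 0.08, -0.03, -0.04]
```

Emit:
carry_out(commands=[[[0.06,-0.37,0,0,0,0,8],[0.15,-0.72,0,0,0,0,8],[0.28,-1.02,0,0,0,0,8],[0.44,-1.29,0,0,0,0,8],[0.64,-1.51,0,0,0,0,8]]])

```text
t: 38.5
tcp_pos: [0.5419, -0.2301, 0.1724]
tool_rot: [0.708, -0.025, -0.706, -0.02]
force: [-1.2, -6.9, 1.9]
finger_gap: 0.119
```

```bash
python3 - <<'E'
from h import *
plan(path([.62,.54,.46,.38,.3],.7),np.pi/2+CY+np.pi)
E
```

```text
now [ 0.5419 -0.2301  0.1724] yaw -93.7 t 38.5 gap 10.2 F [-1.2 -6.9  1.9]
[0.23, -0.19, -0.0, 0.09, -0.04, -0.07]
[0.5, -0.33, -0.0, 0.09, -0.04, -0.07]
[0.79, -0.43, -0.0, 0.09, -0.04, -0.07]
[1.11, -0.49, -0.0, 0.09, -0.04, -0.07]
[1.46, -0.5, 0.0, 0.09, -0.04, -0.07]
```

Emit:
carry_out(commands=[[[0.26,-0.19,0,0,0,0,8],[0.54,-0.34,0,0,0,0,8],[0.84,-0.44,0,0,0,0,8],[1.16,-0.5,0,0,0,0,8],[1.5,-0.51,0,0,0,0,8]]])

```text
t: 39.0
tcp_pos: [0.543, -0.2144, 0.1351]
tool_rot: [0.708, -0.023, -0.706, -0.023]
force: [-0.1, -0.1, 5.2]
finger_gap: 0.116
```

```bash
python3 - <<'E'
from h import *
plan(path([.24,.18,.12,.06,0],.3),np.pi/2+CY+np.pi)
E
```

```text
now [ 0.543  -0.2144  0.1351] yaw -93.7 t 39.0 gap 9.9 F [-0.1 -0.1  5.2]
[0.28, 0.02, 0.0, 0.08, -0.04, 0.0]
[0.57, 0.07, 0.0, 0.08, -0.04, 0.0]
[0.87, 0.14, 0.0, 0.08, -0.04, 0.0]
[1.18, 0.24, 0.01, 0.08, -0.04, 0.0]
[1.5, 0.36, 0.01, 0.08, -0.04, 0.0]
```

Emit:
carry_out(commands=[[[0.28,0.02,0,0,0,0,8],[0.57,0.07,0,0,0,0,8],[0.87,0.14,0,0,0,0,8],[1.18,0.24,0,0,0,0,8],[1.5,0.34,0,0,0,0,8]]])

```text
t: 39.5
tcp_pos: [0.5423, -0.2225, 0.0956]
tool_rot: [0.707, -0.023, -0.706, -0.024]
force: [3.7, 3.9, 3.1]
finger_gap: 0.119
```

Emit:
carry_out(commands=[[[0.1,0,0,0,0,0,8],[0.2,0.02,0,0,0,0,8],[0.3,0.02,0,0,0,0,8],[0.35,0.02,0,0,0,0,8],[0.35,0.02,0,0,0,0,8]]])

```text
t: 40.0
tcp_pos: [0.5424, -0.2236, 0.0925]
tool_rot: [0.708, -0.023, -0.706, -0.023]
force: [-4.0, 9.2, 33.7]
finger_gap: 0.116
```

```bash
python3 - <<'E'
from h import *
d=snap('side');crop(d,180,90,350,230,4,'s4')
plan([manip.sense()['tcp_pos']],np.pi/2+CY+np.pi)
E
```

```text
now [ 0.5424 -0.2236  0.0925] yaw -93.7 t 40.05 gap 10.4 F [-2.9  8.8 33.4]
[0.0, 0.0, 0.0, 0.08, -0.04, -0.01]
```

View pics/s4.png

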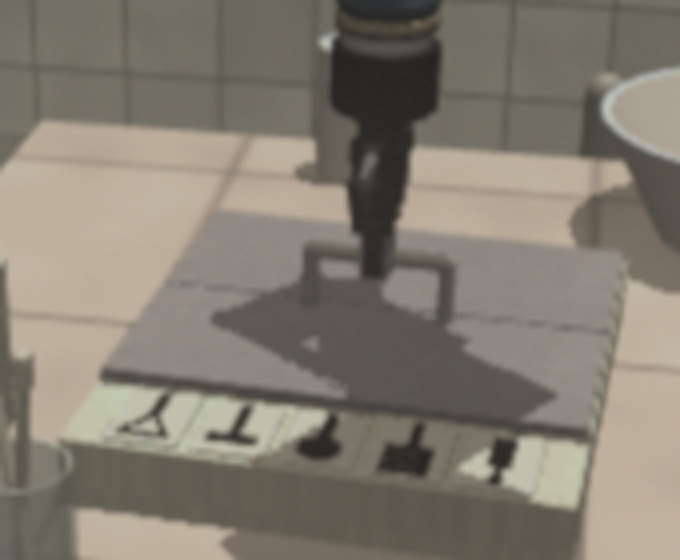

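Emit:
carry_out(commands=[[[-0.15,0,0,0,0,0,8],[-0.2,0,0,0,0,0,8],[-0.2,0,0,0,0,0,40],[-0.2,0,0,0,0,0,40],[-0.2,0,0,0,0,0,40]]])

```text
t: 40.55
tcp_pos: [0.5406, -0.2245, 0.0916]
tool_rot: [-0.706, 0.023, 0.707, 0.023]
force: [0.4, 0.5, -0.4]
finger_gap: 0.468
```

Emit:
carry_out(commands=[[[-0.6,0,0,0,0,0,40],[-1.4,0,0,0,0,0,40],[-2.6,0,0,0,0,0,40],[-4,0,0,0,0,0,40],[-5.5,0,0,0,0,0,40]]])

```text
t: 41.05
tcp_pos: [0.5402, -0.2243, 0.2297]
tool_rot: [-0.706, 0.023, 0.708, 0.023]
force: [-0.5, -0.5, -0.7]
finger_gap: 0.467
```

Emit:
carry_out(commands=[[[-1,-1.5,1,0,0,0,40],[-1,-3,2,0,0,0,40],[-1,-4.5,2.5,0,0,0,40],[-1,-6,3,0,0,0,40],[-1,-7.5,3,0,0,0,40]]])

```text
t: 41.55
tcp_pos: [0.4761, -0.031, 0.2543]
tool_rot: [-0.706, 0.023, 0.708, 0.023]
force: [0.6, -0.6, -0.4]
finger_gap: 0.468
```

```bash
python3 - <<'E'
from h import *
d=snap('side','s5');crop(d,180,90,350,230,4,'s5c')
d=snap('top','t7')
h0=pickle.load(open('top.pkl','rb'))
print(manip.sense()['tcp_pos'],manip.sense()['t'])
E
```

```text
[ 0.47696218 -0.02877143  0.25429469] 41.65
```

View pics/s5.png

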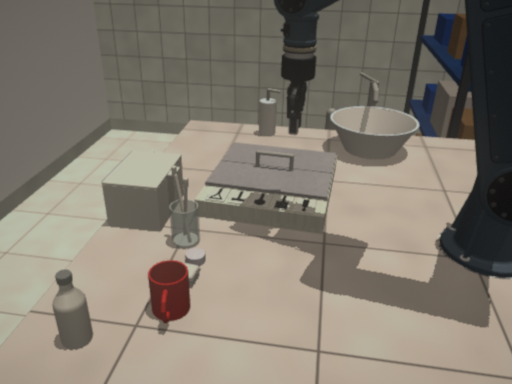

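View pics/t7.png

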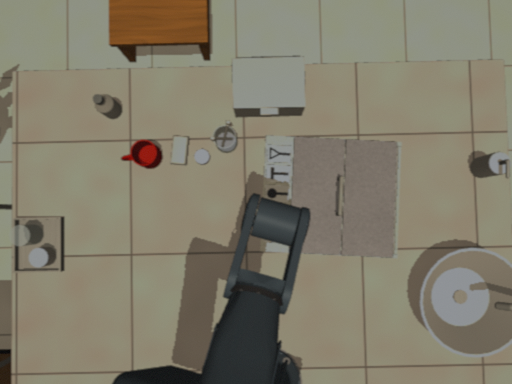

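```bash
python3 - <<'E'
import cv2,numpy as np
a=cv2.imread('pics/side0.png').astype(int);b=cv2.imread('pics/s5.png').astype(int)
D=np.abs(a-b).max(2)
r=D[145:225,200:340];print('door region: mean',r.mean(),'px>40',(r>40).sum())
for n,(x0,y0,x1,y1) in {'glass':(165,165,205,248),'tin':(183,248,208,265),'mug':(148,260,192,320)}.items(): print(n,(D[y0:y1,x0:x1]>40).sum())
a=cv2.imread('pics/top0.png').astype(int);b=cv2.imread('pics/t7.png').astype(int)
D=np.abs(a-b).max(2);print('top door',(D[135:258,300:402]>40).sum(),'bystanders',(D[120:172,115:240]>40).sum())
E
```

```text
door region: mean 9.447142857142858 px>40 648
glass 0
tin 0
mug 0
top door 293 bystanders 0
```

```bash
python3 - <<'E'
import cv2,numpy as np
for A,B,(x0,y0,x1,y1),n in (('side0','s5',(195,135,345,230),'cmpS'),('top0','t7',(255,130,405,262),'cmpT')):
    a=cv2.imread(f'pics/{A}.png')[y0:y1,x0:x1];b=cv2.imread(f'pics/{B}.png')[y0:y1,x0:x1]
    cv2.imwrite(f'pics/{n}.png',cv2.resize(np.hstack([a,b]),None,fx=2.6,fy=2.6,interpolation=cv2.INTER_CUBIC))
E
```

```text
(no output)
```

View pics/cmpS.png

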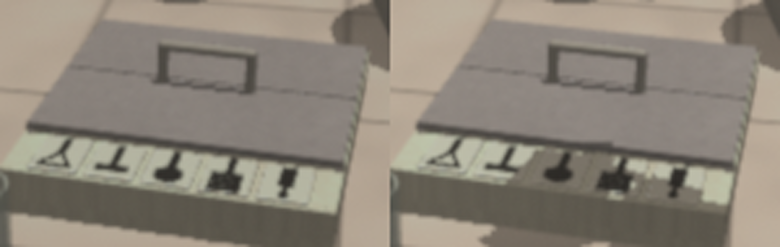

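View pics/cmpT.png

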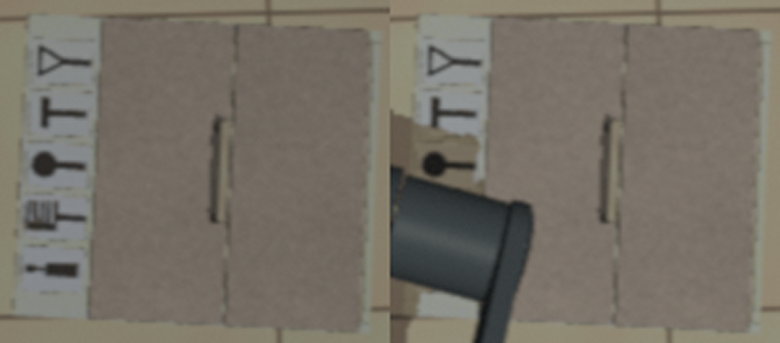

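The shut door looks the same before and after in both views. The differences come from the arm and its shadow, so I'm handing in.

```bash
python3 - <<'E'
from station import manip
print(manip.sign_off())
E
```

```text
the job is handed in; nothing more can be done
None
```

I pulled the door open to its stop and put the tongue cleaner, hairbrush, toothbrush and razor flat into the compartments with their labels. Then I pushed the door shut and handed in at about 42 s of robot time. There was no comb on the ledge.

**Placing:** Wrist and side pictures taken before closing showed all four lying in their own compartments, same side up, heads towards the labels. I aimed at the middle of each compartment; the camera estimates of its position along the track differed by up to about 5 mm. While I lowered the tongue cleaner the wrist force briefly reached about 38 N. It was lying flat in its compartment afterwards.

**Door:** I pushed it down at the handle with about 33 N. The side and top pictures then matched the shut door at the start. The pixel comparison also showed some differences around the door, which the pictures show to be the arm and its shadow.

**Other things:** The mug, soap box, tin and glass showed no changed pixels compared with the start. I saw no item knocked aside and no slackened grip. The largest wrist force in the readings was about 38 N.

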